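# Crosswise tightening of a gear housing cover

## Robot

A 7-joint arm with a two-finger parallel gripper is mounted at the origin on a cart in front of the work surface, level with it; the furniture and walls round the work are solid. World frame = base frame: x ahead of the robot, y to its left, z up, the work surface at z = 0. Lengths are in m, angles in rad, forces in N, time in s.
With the tool pointing down it reaches from about 0.425 to 0.925 m from the base axis. Payload 6.8 kg.
Tool frame: the origin (TCP) lies at the very end of the fingers, on their centre line; the grasp point (between the pads) lies 19 mm behind it (bot.grasp_offset is the distance from the TCP to the grasp point, in m); z points along the fingers, y is the direction in which the jaws open and shut (so a half turn about z gives the same grasp; the last joint's range is limited). The gripper opens to 85 mm and grips with 20 to 120 N. Pads are 22 mm wide; open, the fingers measure 114 mm over their backs; the gripper's body (76 mm by 85 mm) begins 54 mm behind the grasp point. The pads swing forward as they close: fully open they stand 13 mm farther back than shut.
Start: joints at [1.201, 0.477, 0.022, 1.555, -0.011, 1.109, -0.083], TCP at [0.175, -0.652, 0.207] pointing down, gripper open.
Joint ranges: [-2.96, 2.96], [-0.34, 2.1], [-1.41, 1.46], [0.24, 2.44], [-1.37, 4.51], [0.17, 1.92], [-2.96, 2.96]. Speed limits (rad/s): [2.39, 2.39, 3.14, 3.14, 3.14, 3.14, 3.14].

## Interface

Orientations are given as a unit quaternion [w, x, y, z].
In Python, from station import monitor, cams, bot, finder gives the robot as it stands.
- The arm moves only by the tool jog_arm, never from a script. Its argument "plan" is a list of rows, each an object of numbers: "x", "y", "z": the shift along the tool's x, y, z as a fraction of full scale; "wx", "wy", "wz": the turn, a rotation vector about the tool's x, y, z as a fraction of full scale. A call has 1 to 12 rows; each row is the pose to reach, as a shift and turn from the pose measured when the call began, along the tool's axes at that moment, turning the shorter way round; what a row does not reach only later rows make up. Full scale, the value 1, is 20 cm for a shift and 180 degrees for a turn. A row lasts 1/12 s, in which the tool goes at most 41.7 mm and 7.16 degrees, less where a joint would pass 70% of its speed; a pose out of reach is approached as far as the arm can. A call with a number of a shift or a turn outside -1 to 1 is refused whole. A call with a gripper value outside its range is refused whole. "hand" is the opening, from -1 (shut) to 1 (fully open), set as the call begins (left out, the last holds). The fingers move at their own pace and stop on an object; "grip_force" is the grip in N (left out, the last holds). Time passes only in rows, so rows that repeat a pose let the fingers close. It gives the time, the measured TCP pose, the force and the opening at its end, in the units of the state.
- monitor.get_obs(): the state, without advancing time (a new reading comes with each control period).
- cams.read_camera(name): name is "scene" or "side" or "wrist"; returns the picture (400x640x3 uint8, red, green, blue); there is no depth.
- cams.get_calibration(name): a dict with "fx", "fy", "cx", "cy" (pixels), "extrinsics" (4x4, takes a point from world to camera coordinates). Camera axes: x right, y down, z forward; pixel columns grow to the right and rows downward; lengths in m; the calibration is good to about 2 mm. A picture is of the moment at which its call begins: read the wrist's pose just before it. get_calibration takes no time and is no camera call; for the wrist camera it gives the pose at the moment of the call.
- bot.hand_in(): hands the job in, once; it reports no verdict.
Trained networks look in the newest picture that a camera, given by its name, has taken for a name from the list of things; names that differ only in an ending like _2 or _b are one class to them, and where a whole thing is asked for, a point or a joint stands for the part that bears it (a point fixed in the world has none). Each returns a list of dicts, best first, with "confidence" (0 to 1); they miss things now and then, are a little off and sometimes report something else, mostly with a low value. They report only what shows in the picture. A call takes as long as a camera call.
- finder.find_in(camera, target): "bbox" ([left, top, width, height] in pixels, round what is visible of it).
- finder.place_of(camera, target): "location" ([column, row] in pixels: a listed point, or the origin of a listed thing).
The state is a dict: "t": time; "q": joint angles; "joint_vel": joint speeds; "joint_torque": joint torques, N m; "eef_pos": TCP position; "tool_rot": TCP orientation; "contact_force": force on the tool from outside, world axes, zero at the start; "torque": the same for the moment, N m; "gripper_width": opening from 0.0 (shut) to 1.0 (fully open).
Only numpy, scipy, OpenCV 4.12 (cv2) and the standard library are available. Lean on these libraries where they do the work, as an engineer would, in place of code of your own. Each camera call takes 0.05 s, during which the arm holds its last target. There are 200 camera calls.

## Task

Screw the cover of the green gear housing down onto its seat with the four orange wing screws, working crosswise so that it goes down level and is never pulled askew: in a first round turn each screw clockwise by about an eighth of a turn (one diagonal pair, then the other), and in a second crosswise round turn each one on until you feel it become snug. Feel for the seat and do not overtighten any screw; leave the things lying round the housing where they are.

Things in the scene. Friction and masses are not known exactly. Their poses are not given: they have to be found in the camera images.
- housing: green gear housing fixed to the bench, 160 x 160 mm, rim 56 mm high, a shaft stub sticking out 30 mm at its -y side; origin at the centre of its underside, z up. The four screws stand at x, y = +-50 mm in its frame; the diagonal pairs are a-c and b-d
- cover: square aluminium cover, 140 x 140 x 8 mm, loose in the housing's recess on springs, its underside 52 mm above the bench at the start; origin at the centre of its underside. It goes down 3.4 to 6.2 mm to its hidden seat (differs from case to case, cannot be seen). One corner pulled down alone tilts it; above 0.032 rad (4.5 mm between opposite screws) it is askew
- screw_a: wing screw at the corner at -x, +y of the housing's axes (near left at yaw 0); all four are alike: upright axis, orange wing bar 44 mm long (x axis), 10 mm thick (y axis: pinch it this way), 22 mm high; origin at the bar's centre on the screw axis, 32 mm above the screw's foot, which presses on the cover and at the start is 0.2 to 0.8 mm above it
- screw_b: wing screw at the corner at -x, -y (near right at yaw 0), next to a, diagonal to d; like screw_a. Thread of all: clockwise from above lowers the whole screw by 4 mm per rad; it stays where left. It needs 0.9 to 1.8 rad until its corner of the cover is seated, then gives elastically, about 45 N/mm
- screw_c: wing screw at the corner at +x, -y (far right at yaw 0), diagonal to a; like screw_a. Torque felt on any screw, held still after a small turn (0.1 to 0.2 more while it turns): up to 0.15 N m free or against the springs, rising steeply once seated, about 0.25 to 0.35 when snug (35 to 50 N on the cover), too tight above about 0.45 (75 N)
- screw_d: wing screw at the corner at +x, +y (far left at yaw 0), diagonal to b; like screw_a. Screws tightened first lose up to 18 N of their press as the other corners come down; under 20 N is loose. Pushing down on a screw adds to its press
- pliers: blue-handled round-nose pliers lying flat, 157 mm long, 48 mm wide, 12 mm high; origin at the centre of the underside; a bystander
- dish: shallow copper dish, 78 mm across, 18 mm high; origin at the centre of its underside; a bystander
- wax: yellow lump of wax, 28 x 34 x 16 mm; origin at the centre of its underside; a bystander
- spool: spool of yellow thread standing on end, 36 mm across, 36 mm high; origin at the centre of its underside; a bystander

How it is judged:
On the way, in this order (a step that is already met when the one before it is completed fails the run):
1. first round: one diagonal pair of screws is turned down by more than 1.5 mm while the other pair is still up (less than 1 mm) (((distance of each of screw_a, screw_c from where it was at the start of the episode above 0.0015 m and distance of each of screw_b, screw_d from where it was at the start of the episode below 0.001 m) or (distance of each of screw_b, screw_d from where it was at the start of the episode above 0.0015 m and distance of each of screw_a, screw_c from where it was at the start of the episode below 0.001 m))), for 0.1 s.
2. first round done: all four screws are down by more than 1.5 mm and none is tight yet (each presses with less than 25 N) (distance of each of screw_a, screw_b, screw_c, screw_d from where it was at the start of the episode above 0.0015 m and contact force between each of screw_a, screw_b, screw_c, screw_d and cover below 25 N), for 0.1 s.
3. second round: one diagonal pair is snug (more than 20 N each) while the other pair is not yet (less than 20 N each) (((contact force between each of screw_a, screw_c and cover above 20 N and contact force between each of screw_b, screw_d and cover below 20 N) or (contact force between each of screw_b, screw_d and cover above 20 N and contact force between each of screw_a, screw_c and cover below 20 N))), for 0.1 s.
At the end, for the whole second after the job is handed in: all four screws press the cover onto its seat with 20 to 75 N each, the cover is level within 0.008 rad and at rest (contact force between each of screw_a, screw_b, screw_c, screw_d and cover above 20 N and angle between cover's own z axis and vertical below 0.008 rad and linear speed of cover below 0.01 m/s); the robot touches nothing.
It fails at once if a screw is overtightened (it presses on the cover with more than 75 N) (contact force between any of screw_a, screw_b, screw_c, screw_d and cover above 75 N).
It fails at once if the cover is pulled askew (tilts by more than 0.032 rad) (angle between cover's own z axis and vertical above 0.032 rad).
It fails at once if one of the bystanders is moved by more than 20 mm (distance of any of pliers, dish, wax, spool from where it was at the start of the episode above 0.02 m).
It also fails if it takes over 72 s, if anything falls off the work surface, if the arm or the gripper's body presses on something with over 40 N, if the wrist force passes 120 N, or if a joint passes its speed limit or range.

## Working session

There is one attempt and no reset: what is moved stays moved. The work goes in short steps, Python scripts to look and compute and a tool call to move; the robot and the scene stay as the last step left them, time stands still between calls to the robot, and variables do not carry over. Pictures are saved under pics/ and viewed, about 8 in all and at most 12, crops included, and the job is handed in when it is done.

Besides the shell and the picture viewer there is one more tool, called after "Call:" as a command line: name --argument value ..., lists and objects as JSON in quotes. jog_arm: Moves the arm, as the interface text tells. Shift numbers are shares of 20 cm and turn numbers shares of 180 degrees, none past 1 either way. Its arguments: {"type":"object","properties":{"plan":{"type":"array","items":{"type":"object","properties":{"x":{"type":"number","minimum":-1,"maximum":1},"y":{"type":"number","minimum":-1,"maximum":1},"z":{"type":"number","minimum":-1,"maximum":1},"wx":{"type":"number","minimum":-1,"maximum":1},"wy":{"type":"number","minimum":-1,"maximum":1},"wz":{"type":"number","minimum":-1,"maximum":1}}}},"hand":{"type":"number"},"grip_force":{"type":"number"}},"required":["plan"]}

```bash
mkdir -p pics; cat > h.py <<'E'
import numpy as np, cv2
from station import monitor,cams,bot,finder
from scipy.spatial.transform import Rotation as R
def cal(n):
    c=cams.get_calibration(n); K=np.array([[c['fx'],0,c['cx']],[0,c['fy'],c['cy']],[0,0,1]]); return K,np.array(c['extrinsics'])
def proj(n,P):
    K,E=cal(n); p=(E[:3,:3]@np.atleast_2d(P).T+E[:3,3:4]); p=K@p; return (p[:2]/p[2]).T
def ray(n,uv):
    K,E=cal(n); d=E[:3,:3].T@np.linalg.inv(K)@np.array([*uv,1.]); return -E[:3,:3].T@E[:3,3],d
def atz(n,uv,z):
    o,d=ray(n,uv); return o+d*(z-o[2])/d[2]
def tri(obs):
    A=np.zeros((3,3));b=np.zeros(3)
    for o,d in obs:
        d=d/np.linalg.norm(d);M=np.eye(3)-np.outer(d,d);A+=M;b+=M@o
    return np.linalg.solve(A,b)
def rq(s): q=s['tool_rot']; return R.from_quat([q[1],q[2],q[3],q[0]])
E
python3 - <<'E'
from h import *
s=monitor.get_obs(); print(s)
ims=[]
for n in ['scene','side']:
    im=cams.read_camera(n); ims.append(im); print(n,cal(n)[1].round(3).tolist(),cal(n)[0][0,0])
    for t in ['screw_a','housing','cover','pliers','dish','wax','spool']:
        for r in finder.place_of(n,t)[:5]: print(n,t,np.round(r['location'],1),round(r['confidence'],2), atz(n,r['location'],0.09 if 'scr' in t else 0.0).round(3))
for n,im in zip(['scene','side'],ims): cv2.imwrite(f'pics/{n}0.png',im[:,:,::-1])
E
```

```text
{'t': 0.0, 'q': array([ 1.20089107,  0.47783825,  0.02234616,  1.55645027, -0.01150949,
        1.10930051, -0.08310021]), 'joint_vel': array([-0.00021361, -0.00168722,  0.00117101, -0.00044679, -0.0012161 ,
        0.0016681 ,  0.00106744]), 'joint_torque': array([ 1.15993709e-03, -5.96434164e+01,  1.60810076e+00, -2.81193191e+01,
        1.24890968e-02,  9.44659085e-03, -2.48636252e-05]), 'eef_pos': array([ 0.17452214, -0.65138622,  0.20620081]), 'tool_rot': array([-9.14875898e-04,  9.91443298e-01,  1.30534726e-01, -1.88411182e-04]), 'contact_force': array([-0.34402004,  0.97016137,  0.12708795]), 'torque': array([-0.02706056,  0.00219665, -0.03733043]), 'gripper_width': 0.9997088495618044}
scene [[-0.681, -0.733, -0.017, 0.364], [-0.452, 0.438, -0.777, 0.307], [0.576, -0.521, -0.63, 0.924], [0.0, 0.0, 0.0, 1.0]] 485.66219056240027
scene screw_a [293.9 208.2] 0.69 [0.543 0.083 0.09 ]
scene screw_a [261.  189.7] 0.52 [0.653 0.095 0.09 ]
scene screw_a [284.7 173.8] 0.46 [0.663 0.012 0.09 ]
scene screw_a [319.7 183.8] 0.43 [ 0.57  -0.024  0.09 ]
scene housing [291.8 218.8] 0.62 [0.599
[... 390 characters left out ...]
0.019, 0.013, 0.518], [-0.002, 0.484, -0.875, 0.069], [-0.023, -0.875, -0.484, 0.934], [0.0, 0.0, 0.0, 1.0]] 363.0458410175625
side screw_a [264.2 210.9] 0.79 [0.637 0.098 0.09 ]
side screw_a [296.5 186.8] 0.68 [ 0.571 -0.015  0.09 ]
side screw_a [308.8 204.5] 0.59 [0.541 0.07  0.09 ]
side screw_a [258.9 188.7] 0.58 [ 0.661 -0.005  0.09 ]
side screw_a [285.3 231.1] 0.3 [0.587 0.175 0.09 ]
side housing [284.7 234.5] 0.94 [0.598 0.059 0.   ]
side cover [284.1 214.1] 0.61 [ 0.605 -0.033  0.   ]
side pliers [329.7 172.8] 0.49 [ 0.474 -0.284  0.   ]
side dish [243.7 312.3] 0.74 [0.657 0.301 0.   ]
side wax [359.7 300.2] 0.62 [0.444 0.272 0.   ]
side spool [275.7 176.1] 0.62 [ 0.645 -0.258  0.   ]
```

```bash
python3 - <<'E'
import cv2,numpy as np
a=cv2.imread('pics/scene0.png')[120:320,160:460];b=cv2.imread('pics/side0.png')[150:330,210:390]
a=cv2.resize(a,None,fx=1.6,fy=1.6);b=cv2.resize(b,(320,320))
cv2.imwrite('pics/v1.png',np.hstack([a,b]))
from h import *
s=monitor.get_obs();r=rq(s);print(r.as_matrix().round(3))
print((r.inv().apply(np.array([.603,.04,.32])-s['eef_pos'])/.2).round(3))
E
```

```text
[[ 0.966  0.259  0.   ]
 [ 0.259 -0.966 -0.   ]
 [ 0.     0.    -1.   ]]
[ 2.964 -2.788 -0.564]
```

View pics/v1.png

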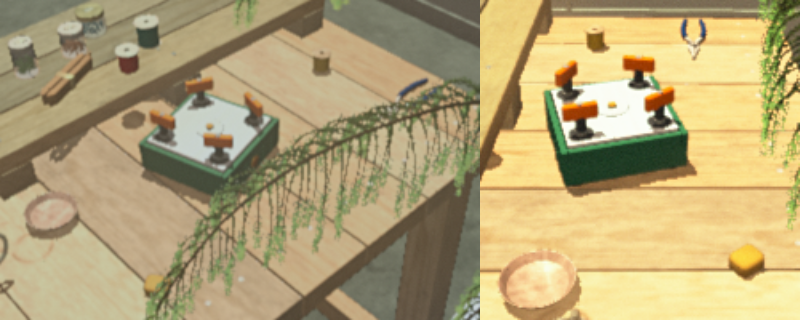

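```bash
python3 - <<'E'
import cv2,numpy as np
a=cv2.imread('pics/scene0.png');b=cv2.imread('pics/side0.png')
cv2.imwrite('pics/v2.png',cv2.resize(np.vstack([a,b]),(480,600)))
E
```

```text
(no output)
```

View pics/v2.png

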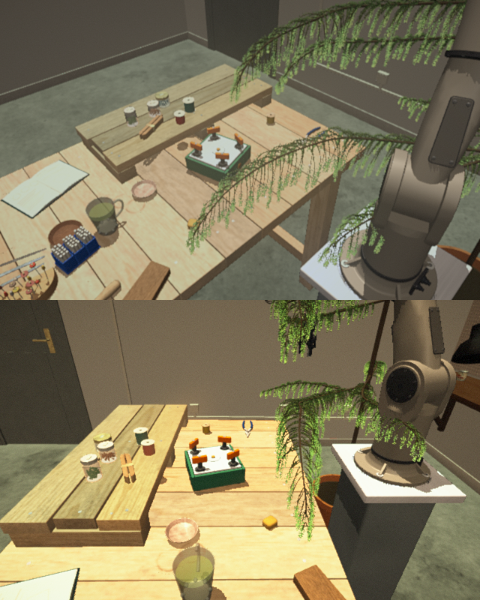

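```bash
python3 - <<'E'
from h import *
k=640/480
o=[ray('scene',(190*k,248*k)),ray('side',(305*k,235*k))]
p=tri(o);print(p,[proj(n,p) for n in('scene','side')])
for uv in [(188,105),(150,245),(150,228)]: print(atz('side',(uv[0]*k,uv[1]*k),0.0).round(3),atz('side',(uv[0]*k,uv[1]*k),0.08).round(3))
E
```

```text
[0.37300273 0.33402284 0.03034238] [array([[253.41435988, 330.37784685]]), array([[406.8377483 , 313.64349395]])]
[ 0.769 -0.579  0.   ] [ 0.733 -0.365  0.08 ]
[0.727 0.333 0.   ] [0.698 0.402 0.08 ]
[0.741 0.28  0.   ] [0.709 0.358 0.08 ]
```

Call:
jog_arm --plan '[{"x": 0.2, "y": -0.2, "z": -0.5}, {"x": 0.4, "y": -0.4, "z": -0.56}, {"x": 0.6, "y": -0.6, "z": -0.56}, {"x": 0.8, "y": -0.76, "z": -0.56}, {"x": 1, "y": -0.94, "z": -0.56}, {"x": 1, "y": -0.94, "z": -0.56}, {"x": 1, "y": -0.94, "z": -0.56}]'

```text
invalid input at $.plan[0]: expected keys x, y, z, wx, wy, wz
```

Call:
jog_arm --plan '[{"x": 0.2, "y": -0.2, "z": -0.5, "wx": 0, "wy": 0, "wz": 0}, {"x": 0.4, "y": -0.4, "z": -0.56, "wx": 0, "wy": 0, "wz": 0}, {"x": 0.6, "y": -0.6, "z": -0.56, "wx": 0, "wy": 0, "wz": 0}, {"x": 0.8, "y": -0.76, "z": -0.56, "wx": 0, "wy": 0, "wz": 0}, {"x": 1, "y": -0.94, "z": -0.56, "wx": 0, "wy": 0, "wz": 0}, {"x": 1, "y": -0.94, "z": -0.56, "wx": 0, "wy": 0, "wz": 0}]'

```text
t: 1.3
eef_pos: [0.2871, -0.4683, 0.3105]
tool_rot: [0.001, 0.991, 0.13, 0.0]
contact_force: [1.2, -0.6, 0.2]
gripper_width: 0.999
```

Call:
jog_arm --plan '[{"x": 0.2, "y": -0.2, "z": 0, "wx": 0, "wy": 0, "wz": 0}, {"x": 0.4, "y": -0.4, "z": 0, "wx": 0, "wy": 0, "wz": 0}, {"x": 0.6, "y": -0.6, "z": 0, "wx": 0, "wy": 0, "wz": 0}, {"x": 0.8, "y": -0.76, "z": 0, "wx": 0, "wy": 0, "wz": 0}, {"x": 1, "y": -0.94, "z": 0, "wx": 0, "wy": 0, "wz": 0}, {"x": 1, "y": -0.94, "z": 0, "wx": 0, "wy": 0, "wz": 0}]'

```text
t: 1.8
eef_pos: [0.4181, -0.2552, 0.3108]
tool_rot: [0.001, 0.991, 0.13, 0.001]
contact_force: [0.9, -0.5, -0.4]
gripper_width: 1.001
```

```bash
python3 - <<'E'
from h import *
s=monitor.get_obs();r=rq(s);print(s['t'],s['eef_pos'],s['q'].round(2))
print((r.inv().apply(np.array([.603,.04,.32])-s['eef_pos'])/.2).round(3))
E
```

```text
1.8 [ 0.41805911 -0.255177    0.31080686] [ 0.67  0.09 -0.27  1.83  0.03  1.21 -0.92]
[ 1.274 -1.187 -0.048]
```

Call:
jog_arm --plan '[{"x": 0.2, "y": -0.2, "z": 0, "wx": 0, "wy": 0, "wz": 0}, {"x": 0.4, "y": -0.4, "z": 0, "wx": 0, "wy": 0, "wz": 0}, {"x": 0.6, "y": -0.6, "z": 0, "wx": 0, "wy": 0, "wz": 0}, {"x": 0.8, "y": -0.76, "z": 0, "wx": 0, "wy": 0, "wz": 0}, {"x": 1, "y": -0.94, "z": 0, "wx": 0, "wy": 0, "wz": 0}, {"x": 1, "y": -0.94, "z": 0, "wx": 0, "wy": 0, "wz": 0}, {"x": 1, "y": -0.94, "z": 0, "wx": 0, "wy": 0, "wz": 0}, {"x": 1, "y": -0.94, "z": 0, "wx": 0, "wy": 0, "wz": 0}, {"x": 1, "y": -0.94, "z": 0, "wx": 0, "wy": 0, "wz": 0}]'

```text
t: 2.55
eef_pos: [0.5632, -0.0201, 0.3103]
tool_rot: [0.001, 0.991, 0.132, 0.001]
contact_force: [0.5, -0.1, -0.0]
gripper_width: 0.996
```

```bash
python3 - <<'E'
from h import *
s=monitor.get_obs();r=rq(s);print(s['t'],s['eef_pos'],s['q'].round(2),s['joint_vel'].round(3))
print((r.inv().apply(np.array([.603,.04,.32])-s['eef_pos'])/.2).round(3))
im=cams.read_camera('wrist');cv2.imwrite('pics/w0.png',im[:,:,::-1])
for t in ['screw_a','housing']:
    for x in finder.place_of('wrist',t)[:5]: print(t,np.round(x['location'],1),round(x['confidence'],2), atz('wrist',x['location'],0.085 if 'scr' in t else 0.0).round(4))
E
```

```text
2.55 [ 0.56315808 -0.02008381  0.3103455 ] [ 0.31  0.25 -0.46  1.67  0.12  1.25 -1.49] [ 0.038 -0.02   0.044  0.022  0.007  0.005  0.01 ]
[ 0.271 -0.238 -0.048]
screw_a [232.3  92.4] 0.96 [0.6292 0.1095 0.085 ]
screw_a [317.3  85.5] 0.8 [0.6648 0.0077 0.085 ]
screw_a [237.6 172.9] 0.69 [0.5295 0.0839 0.085 ]
screw_a [316.  164.8] 0.59 [ 0.5674 -0.0161  0.085 ]
```

View pics/w0.png

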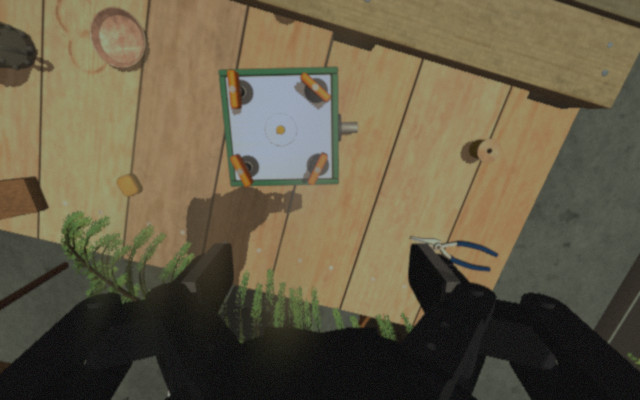

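Call:
jog_arm --plan '[{"x": 0.2, "y": -0.15, "z": 0.2, "wx": 0, "wy": 0, "wz": 0}, {"x": 0.38, "y": -0.28, "z": 0.4, "wx": 0, "wy": 0, "wz": 0}, {"x": 0.38, "y": -0.28, "z": 0.4, "wx": 0, "wy": 0, "wz": 0}, {"x": 0.38, "y": -0.28, "z": 0.4, "wx": 0, "wy": 0, "wz": 0}, {"x": 0.38, "y": -0.28, "z": 0.4, "wx": 0, "wy": 0, "wz": 0}]'

```text
t: 3.12
eef_pos: [0.6206, 0.0494, 0.2283]
tool_rot: [0.001, 0.992, 0.129, -0.002]
contact_force: [-0.2, 0.3, 0.6]
gripper_width: 1.002
```

```bash
cat > fit.py <<'E'
from h import *
from scipy.optimize import minimize
def omask(im):
    h=cv2.cvtColor(im,cv2.COLOR_RGB2HSV); return (cv2.inRange(h,(5,150,60),(16,255,255))>0).astype(np.uint8)
def box(x,y,z,yaw):
    c=np.array([[a,b,h] for a in(-.022,.022) for b in(-.005,.005) for h in(-.011,.011)])
    return R.from_euler('z',yaw).apply(c)+[x,y,z]
def fit(m,x,y,z,n='wrist',yaw0=None):
    K,E=cal(n); S=4
    p0=proj(n,[[x,y,z]])[0]; u,v=(p0-[40,40]).astype(int); u=max(u,0);v=max(v,0)
    M=cv2.resize(m[v:v+80,u:u+80],None,fx=S,fy=S,interpolation=cv2.INTER_LINEAR)
    def cost(q):
        P=box(q[0]/100+x,q[1]/100+y,z,q[2]); p=(E[:3,:3]@P.T+E[:3,3:]); p=K@p; p=((p[:2]/p[2]).T-[u,v]+.5)*S
        I=np.zeros_like(M); cv2.fillConvexPoly(I,cv2.convexHull(np.round(p*16).astype(np.int32)),1,shift=4)
        return 1-(I&M).sum()/max((I|M).sum(),1)
    best=min((minimize(cost,[0,0,a],method='Nelder-Mead',options=dict(initial_simplex=[[0,0,a],[.5,0,a],[0,.5,a],[0,0,a+.4]])) for a in (np.arange(0,np.pi,np.pi/6) if yaw0 is None else [yaw0-.2,yaw0,yaw0+.1])),key=lambda r:r.fun)
    return x+best.x[0]/100,y+best.x[1]/100,(best.x[2]+np.pi/2)%np.pi-np.pi/2,1-best.fun
E
python3 - <<'E'
from fit import *
s=monitor.get_obs();print(s['t'],s['eef_pos'],s['q'].round(2),abs(s['joint_vel']).max().round(3))
c=cams.get_calibration('wrist');
im=cams.read_camera('wrist');cv2.imwrite('pics/w1.png',im[:,:,::-1]);m=omask(im)
# triangulation with the first screws
for x in finder.place_of('wrist','screw_a')[:5]:
    P=atz('wrist',x['location'],.0925); print(np.round(x['location'],1),round(x['confidence'],2),P.round(4),np.round(fit(m,P[0],P[1],.0925),4))
    for z in (.088,.097): print('   z',z,np.round(fit(m,P[0],P[1],z)[3],3))
E
```

```text
3.1167 [0.620606   0.04938488 0.2282727 ] [ 0.17  0.42 -0.47  1.64  0.21  1.14 -1.66] 0.053
[363.2 243.9] 0.78 [ 0.5661 -0.0172  0.0925] [ 0.5652 -0.0179 -0.1062  0.5061]
   z 0.088 0.519
   z 0.097 0.494
[363.9 154.4] 0.73 [0.6627 0.0113 0.0925] [0.6622 0.0096 1.1235 0.2818]
   z 0.088 0.288
   z 0.097 0.274
[265.3 161.6] 0.6 [0.6295 0.109  0.0925] [0.635  0.1087 0.2553 0.3514]
   z 0.088 0.361
   z 0.097 0.342
[273.8 248.7] 0.57 [0.535  0.0793 0.0925] [0.5354 0.0801 0.5551 0.3318]
   z 0.088 0.34
   z 0.097 0.323
```

View pics/w1.png

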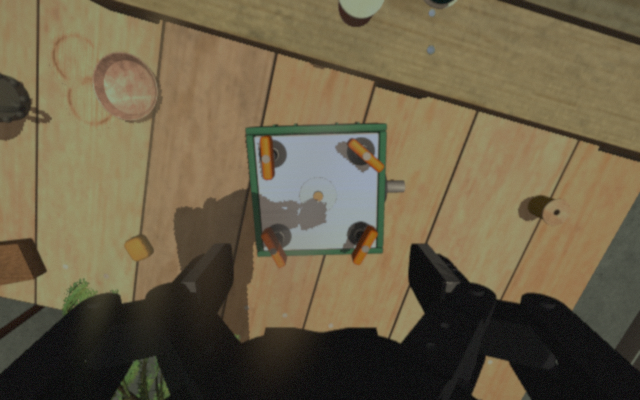

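```bash
python3 - <<'E'
from fit import *
im=cv2.imread('pics/w1.png')[:,:,::-1].copy()
h=cv2.cvtColor(im,cv2.COLOR_RGB2HSV)
for u,v in [(267,160),(266,145),(365,155),(376,164),(366,240),(360,256),(273,243),(281,262),(340,300)]: print(u,v,h[v,u],im[v,u])
import fit
def om(im):
    h=cv2.cvtColor(im,cv2.COLOR_RGB2HSV); return (cv2.inRange(h,(3,185,60),(20,255,255))>0).astype(np.uint8)
m=om(im); print(m.sum())
for P in [(.5661,-.0172),(.6627,.0113),(.63,.109),(.535,.0793)]:
    print([np.round(fit.fit(m,*P,z),4) for z in (.086,.0925,.099)])
cv2.imwrite('pics/m.png',cv2.resize(np.hstack([m[110:290,230:410]*255,cv2.cvtColor(im,cv2.COLOR_RGB2GRAY)[110:290,230:410]]),None,fx=2,fy=2))
E
```

```text
267 160 [ 20  43 135] [135 127 112]
266 145 [ 21 185 150] [150 116  41]
365 155 [ 19  44 145] [145 136 120]
376 164 [ 20 197 149] [149 111  34]
366 240 [ 14 208 148] [148  85  27]
360 256 [ 17 213 151] [151  96  25]
273 243 [ 10 135  89] [89 57 42]
281 262 [ 15 165 144] [144  99  51]
340 300 [ 20 103 151] [151 130  90]
769
[array([ 0.5626, -0.02  , -0.0746,  0.5799]), array([ 0.5644, -0.0181, -0.0637,  0.5612]), array([ 0.5667, -0.0165, -0.0585,  0.5387])]
[array([0.6604, 0.0057, 1.1755, 0.2644]), array([0.6605, 0.0055, 1.1644, 0.2526]), array([0.6583, 0.002 , 1.1449, 0.2424])]
[array([0.6339, 0.1097, 0.2023, 0.5003]), array([0.6338, 0.1086, 0.1597, 0.4791]), array([0.6348, 0.1074, 0.1615, 0.4602])]
[array([ 0.5239,  0.0958, -0.2018,  0.0075]), array([ 0.5294,  0.0945, -0.1893,  0.0072]), array([ 0.5717,  0.0873, -0.1464,  0.0093])]
```

```bash
python3 - <<'E'
s=open('fit.py').read()
s=s.replace("return (cv2.inRange(h,(5,150,60),(16,255,255))>0).astype(np.uint8)","m=(cv2.inRange(h,(3,125,60),(24,255,255))>0).astype(np.uint8); return cv2.morphologyEx(m,cv2.MORPH_CLOSE,np.ones((3,3),np.uint8))")
open('fit.py','w').write(s)
from fit import *
im=cv2.imread('pics/w1.png')[:,:,::-1].copy()
m=omask(im)
for P in [(.5661,-.0172),(.6627,.0113),(.63,.109),(.535,.0793)]:
    print([np.round(fit(m,*P,z),4).tolist() for z in (.086,.0925,.099)])
cv2.imwrite('pics/m.png',cv2.resize(np.hstack([m[110:290,230:410]*255,cv2.cvtColor(im,cv2.COLOR_RGB2GRAY)[110:290,230:410]]),None,fx=2,fy=2))
E
```

```text
[[0.5623, -0.0198, -0.1491, 0.733], [0.5652, -0.0179, -0.1295, 0.7091], [0.5675, -0.0163, -0.1248, 0.6834]]
[[0.6623, 0.0091, 1.1365, 0.7589], [0.6629, 0.0104, 1.1361, 0.7412], [0.6627, 0.0101, 1.1466, 0.7203]]
[[0.6342, 0.1097, 0.2474, 0.7539], [0.635, 0.1087, 0.2436, 0.7293], [0.6355, 0.1076, 0.2173, 0.7026]]
[[0.5324, 0.0802, 0.61, 0.53], [0.5349, 0.0799, 0.5778, 0.5124], [0.5382, 0.0797, 0.5534, 0.4937]]
```

View pics/m.png

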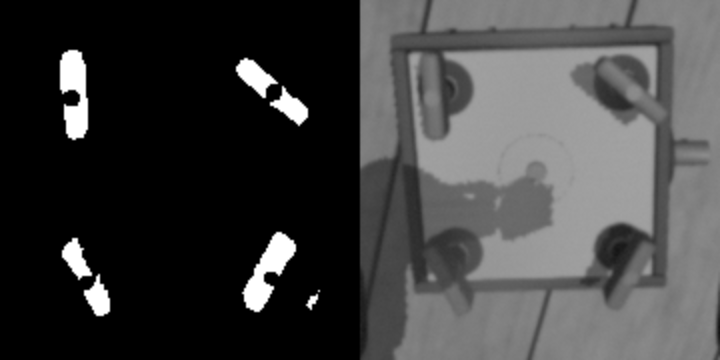

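Call:
jog_arm --plan '[{"x": -0.1, "y": -0.1, "z": 0.05, "wx": 0, "wy": 0, "wz": -0.04}, {"x": -0.2, "y": -0.2, "z": 0.1, "wx": 0, "wy": 0, "wz": -0.08}, {"x": -0.3, "y": -0.25, "z": 0.15, "wx": 0, "wy": 0, "wz": -0.12}, {"x": -0.36, "y": -0.25, "z": 0.2, "wx": 0, "wy": 0, "wz": -0.16}, {"x": -0.36, "y": -0.25, "z": 0.25, "wx": 0, "wy": 0, "wz": -0.2}, {"x": -0.36, "y": -0.25, "z": 0.3, "wx": 0, "wy": 0, "wz": -0.24}, {"x": -0.36, "y": -0.25, "z": 0.3, "wx": 0, "wy": 0, "wz": -0.28}, {"x": -0.36, "y": -0.25, "z": 0.3, "wx": 0, "wy": 0, "wz": -0.32}, {"x": -0.36, "y": -0.25, "z": 0.3, "wx": 0, "wy": 0, "wz": -0.36}, {"x": -0.36, "y": -0.25, "z": 0.3, "wx": 0, "wy": 0, "wz": -0.4}, {"x": -0.36, "y": -0.25, "z": 0.3, "wx": 0, "wy": 0, "wz": -0.44}, {"x": -0.36, "y": -0.25, "z": 0.3, "wx": 0, "wy": 0, "wz": -0.48}]' --hand 0.1

```text
t: 4.22
eef_pos: [0.5402, 0.0751, 0.1724]
tool_rot: [0.004, 0.637, 0.771, -0.001]
contact_force: [0.4, -0.4, 0.1]
gripper_width: 0.548
```

```bash
cat > nx.py <<'E'
from h import *
c0=np.array([.5995,.0455]); yw=.284; cr,sr=np.cos(yw),np.sin(yw)
S={k:c0+.05*np.array([cr*i-sr*j,sr*i+cr*j]) for k,i,j in [('a',-1,1),('b',-1,-1),('c',1,-1),('d',1,1)]}
def go(k,z,psi):  # fractions to target in current tool frame
    s=monitor.get_obs();r=rq(s);x=r.as_matrix()[:,0];cur=np.arctan2(x[1],x[0])
    d=r.inv().apply(np.array([*S[k],z])-s['eef_pos'])/.2
    print(k,'t',round(s['t'],2),'tcp',s['eef_pos'].round(4),'yaw',cur.round(3),'q7',s['q'][6].round(2),'tilt',r.as_matrix()[:2,2].round(4))
    w=(psi-cur+np.pi)%(2*np.pi)-np.pi
    print('  shift',d.round(4),'wz',(-w/np.pi).round(4),'F',s['contact_force'].round(1),'M',s['torque'].round(3),'w',round(s['gripper_width'],3))
E
python3 - <<'E'
from nx import *
go('a',.075,.58+np.pi)
A=[(293.9,208.2),(319.7,183.8),(284.7,173.8),(261,189.7)];B=[(308.8,204.5),(296.5,186.8),(258.9,188.7),(264.2,210.9)]
for k,a,b in zip('abcd',A,B): print(k,tri([ray('scene',a),ray('side',b)]).round(4),S[k].round(4))
E
```

```text
a t 4.22 tcp [0.5402 0.0751 0.1724] yaw 1.76 q7 -0.38 tilt [ 0.0048 -0.006 ]
  shift [ 0.0272 -0.0109  0.4867] wz -0.6245 F [ 0.4 -0.4  0.1] M [ 0.011  0.025 -0.024] w 0.548
a [0.5394 0.085  0.0965] [0.5375 0.0795]
b [ 0.572  -0.0264  0.0857] [ 0.5655 -0.0165]
c [0.6572 0.0159 0.0985] [0.6615 0.0115]
d [0.6379 0.1055 0.0989] [0.6335 0.1075]
```

Call:
jog_arm --plan '[{"x": 0.027, "y": -0.011, "z": 0.1, "wx": 0, "wy": 0, "wz": -0.04}, {"x": 0.027, "y": -0.011, "z": 0.1, "wx": 0, "wy": 0, "wz": -0.08}, {"x": 0.027, "y": -0.011, "z": 0.1, "wx": 0, "wy": 0, "wz": -0.12}, {"x": 0.027, "y": -0.011, "z": 0.1, "wx": 0, "wy": 0, "wz": -0.16}, {"x": 0.027, "y": -0.011, "z": 0.1, "wx": 0, "wy": 0, "wz": -0.2}, {"x": 0.027, "y": -0.011, "z": 0.1, "wx": 0, "wy": 0, "wz": -0.24}, {"x": 0.027, "y": -0.011, "z": 0.1, "wx": 0, "wy": 0, "wz": -0.28}, {"x": 0.027, "y": -0.011, "z": 0.1, "wx": 0, "wy": 0, "wz": -0.32}, {"x": 0.027, "y": -0.011, "z": 0.1, "wx": 0, "wy": 0, "wz": -0.36}, {"x": 0.027, "y": -0.011, "z": 0.1, "wx": 0, "wy": 0, "wz": -0.4}, {"x": 0.027, "y": -0.011, "z": 0.1, "wx": 0, "wy": 0, "wz": -0.44}, {"x": 0.027, "y": -0.011, "z": 0.1, "wx": 0, "wy": 0, "wz": -0.48}]'

```text
t: 5.22
eef_pos: [0.538, 0.0774, 0.1536]
tool_rot: [0.003, -0.059, 0.998, -0.005]
contact_force: [-0.2, 0.3, 0.9]
gripper_width: 0.551
```

Call:
jog_arm --plan '[{"x": 0, "y": 0, "z": 0, "wx": 0, "wy": 0, "wz": -0.04}, {"x": 0, "y": 0, "z": 0, "wx": 0, "wy": 0, "wz": -0.08}, {"x": 0, "y": 0, "z": 0, "wx": 0, "wy": 0, "wz": -0.12}, {"x": 0, "y": 0, "z": 0, "wx": 0, "wy": 0, "wz": -0.15}, {"x": 0, "y": 0, "z": 0, "wx": 0, "wy": 0, "wz": -0.15}, {"x": 0, "y": 0, "z": 0, "wx": 0, "wy": 0, "wz": -0.15}]'

```text
t: 5.72
eef_pos: [0.5385, 0.0755, 0.1543]
tool_rot: [0.003, -0.287, 0.958, -0.006]
contact_force: [0.3, -0.7, 0.7]
gripper_width: 0.55
```

```bash
python3 - <<'E'
from nx import *
go('a',.075,.58+np.pi)
im=cams.read_camera('wrist');cv2.imwrite('pics/w2.png',im[:,:,::-1])
E
```

```text
a t 5.72 tcp [0.5385 0.0755 0.1543] yaw -2.558 q7 1.31 tilt [ 0.0086 -0.0104]
  shift [-0.0062  0.0245  0.3963] wz 0.001 F [ 0.3 -0.7  0.7] M [0.031 0.021 0.043] w 0.55
```

View pics/w2.png

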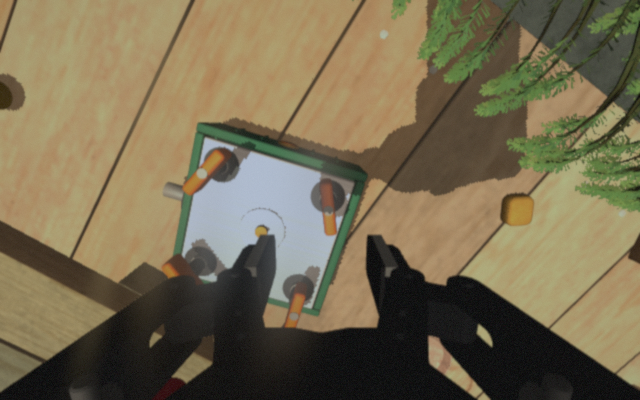

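```bash
python3 - <<'E'
from nx import *
from fit import *
im=cv2.imread('pics/w2.png')[:,:,::-1].copy(); m=omask(im)
for k in 'ab': print(k,S[k].round(4),[np.round(fit(m,*S[k],z),4).tolist() for z in (.086,.0925,.099)],proj('wrist',[[*S[k],.0925]]))
E
```

```text
a [0.5375 0.0795] [[0.5443, 0.0882, 0.5975, 0.4399], [0.5432, 0.0876, 0.5979, 0.4142], [0.5429, 0.0872, 0.586, 0.3822]] [[325.18536964 204.81716985]]
b [ 0.5655 -0.0165] [[0.5703, -0.0173, -0.2525, 0.5849], [0.5677, -0.0158, -0.2756, 0.5573], [0.5651, -0.0138, -0.281, 0.531]] [[205.04726765 168.70219765]]
```

Call:
jog_arm --plan '[{"x": -0.011, "y": 0.026, "z": 0.1, "wx": 0, "wy": 0, "wz": 0}, {"x": -0.011, "y": 0.026, "z": 0.2, "wx": 0, "wy": 0, "wz": 0}, {"x": -0.011, "y": 0.026, "z": 0.3, "wx": 0, "wy": 0, "wz": 0}, {"x": -0.011, "y": 0.026, "z": 0.395, "wx": 0, "wy": 0, "wz": 0}, {"x": -0.011, "y": 0.026, "z": 0.395, "wx": 0, "wy": 0, "wz": 0}, {"x": -0.011, "y": 0.026, "z": 0.395, "wx": 0, "wy": 0, "wz": 0}, {"x": -0.011, "y": 0.026, "z": 0.395, "wx": 0, "wy": 0, "wz": 0}]'

```text
t: 6.35
eef_pos: [0.5388, 0.0808, 0.0764]
tool_rot: [0.003, -0.287, 0.958, -0.006]
contact_force: [0.2, -0.5, -0.3]
gripper_width: 0.548
```

```bash
python3 - <<'E'
from nx import *
go('a',.075,.58+np.pi)
im=cams.read_camera('wrist');cv2.imwrite('pics/w3.png',im[120:400,160:480,::-1])
im=cams.read_camera('side');cv2.imwrite('pics/s3.png',im[160:260,230:350,::-1])
a=cv2.imread('pics/w3.png');b=cv2.resize(cv2.imread('pics/s3.png'),(336,280));cv2.imwrite('pics/v3.png',np.hstack([a,b]))
E
```

```text
a t 6.35 tcp [0.5388 0.0808 0.0764] yaw -2.559 q7 1.22 tilt [ 0.0101 -0.0103]
  shift [ 0.009  -0.002   0.0073] wz 0.0008 F [ 0.2 -0.5 -0.3] M [-0.002  0.055 -0.026] w 0.548
```

View pics/v3.png

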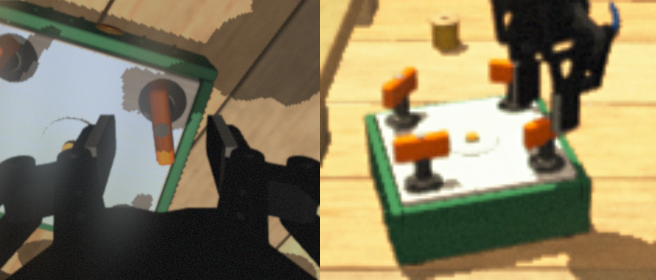

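```bash
python3 - <<'E'
from fit import *
s=monitor.get_obs();r=rq(s);g=s['eef_pos']+r.apply([0,0,-.019])
print('tcp',proj('wrist',s['eef_pos']),'grasp',g,proj('wrist',g),'cam',ray('wrist',(320,200))[0].round(3))
im=cv2.imread('pics/w3.png')[:,:,::-1]
P=box(.5388,.0808,.0925,.58); B=proj('wrist',P)-[160,120]; print(B.round(0))
v=cv2.resize(im[60:200,80:240],None,fx=4,fy=4)[:,:,::-1].copy()
for p in B: cv2.circle(v,tuple(int(q) for q in (p-[80,60])*4),4,(255,0,0),-1)
for p in proj('wrist',[g,s['eef_pos']])-[160,120]: cv2.circle(v,tuple(int(q) for q in (p-[80,60])*4),4,(0,255,0),-1)
cv2.imwrite('pics/v4.png',v)
E
```

```text
tcp [[319.66637443 231.49859992]] grasp [0.53878151 0.08111479 0.09565852] [[319.54566241 244.29148072]] cam [0.481 0.047 0.244]
[[151.  79.]
 [149.  90.]
 [168.  79.]
 [169.  90.]
 [151. 147.]
 [150. 167.]
 [168. 148.]
 [168. 167.]]
```

View pics/v4.png

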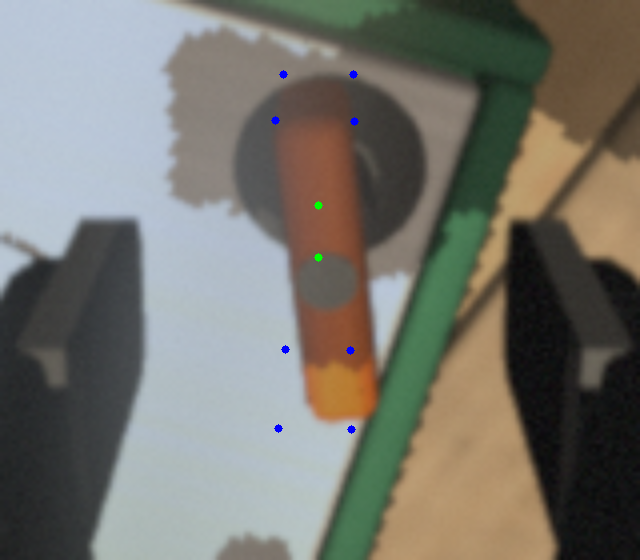

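Call:
jog_arm --plan '[{"x": -0.002, "y": 0.004, "z": 0, "wx": 0, "wy": 0, "wz": -0.03}, {"x": -0.002, "y": 0.004, "z": 0, "wx": 0, "wy": 0, "wz": -0.03}, {"x": -0.002, "y": 0.004, "z": 0, "wx": 0, "wy": 0, "wz": -0.03}, {"x": -0.002, "y": 0.004, "z": 0, "wx": 0, "wy": 0, "wz": -0.03}, {"x": -0.002, "y": 0.004, "z": 0, "wx": 0, "wy": 0, "wz": -0.03}, {"x": -0.002, "y": 0.004, "z": 0, "wx": 0, "wy": 0, "wz": -0.03}]' --hand -1 --grip_force 80

```text
t: 6.95
eef_pos: [0.5393, 0.082, 0.0776]
tool_rot: [0.004, -0.331, 0.944, -0.007]
contact_force: [-1.7, -0.3, 5.0]
gripper_width: 0.057
```

```bash
python3 - <<'E'
from nx import *
go('a',.075,.58+np.pi)
E
```

```text
a t 6.95 tcp [0.5393 0.082  0.0776] yaw -2.467 q7 1.3 tilt [ 0.012  -0.0101]
  shift [ 0.0152 -0.0039  0.0128] wz 0.0302 F [-1.7 -0.3  5. ] M [-0.163  0.271  0.072] w 0.057
```

Call:
jog_arm --plan '[{"x": 0, "y": 0, "z": 0, "wx": 0, "wy": 0, "wz": 0}, {"x": 0, "y": 0, "z": 0.001, "wx": 0, "wy": 0, "wz": 0.02}, {"x": 0, "y": 0, "z": 0.002, "wx": 0, "wy": 0, "wz": 0.03}, {"x": 0, "y": 0, "z": 0.002, "wx": 0, "wy": 0, "wz": 0.03}]'

```text
t: 7.28
eef_pos: [0.5394, 0.0819, 0.0774]
tool_rot: [0.004, -0.285, 0.958, -0.007]
contact_force: [-0.1, -0.1, 1.2]
gripper_width: 0.057
```

```bash
python3 - <<'E'
from nx import *
go('a',.075,.58+np.pi)
im=cams.read_camera('wrist');cv2.imwrite('pics/w5.png',cv2.resize(im[120:320,220:420,::-1],None,fx=2,fy=2))
E
```

```text
a t 7.28 tcp [0.5394 0.0819 0.0774] yaw -2.563 q7 1.21 tilt [ 0.0124 -0.0107]
  shift [ 0.0146 -0.0046  0.0119] wz -0.0005 F [-0.1 -0.1  1.2] M [-0.067  0.091  0.183] w 0.057
```

View pics/w5.png

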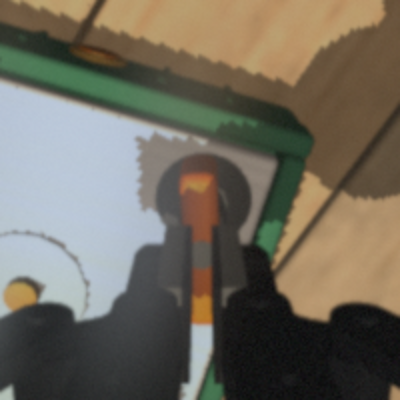

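Call:
jog_arm --plan '[{"x": 0, "y": 0, "z": 0.002, "wx": 0, "wy": 0, "wz": 0.035}, {"x": 0, "y": 0, "z": 0.0045, "wx": 0, "wy": 0, "wz": 0.07}, {"x": 0, "y": 0, "z": 0.0065, "wx": 0, "wy": 0, "wz": 0.105}, {"x": 0, "y": 0, "z": 0.009, "wx": 0, "wy": 0, "wz": 0.14}, {"x": 0, "y": 0, "z": 0.011, "wx": 0, "wy": 0, "wz": 0.175}, {"x": 0, "y": 0, "z": 0.013, "wx": 0, "wy": 0, "wz": 0.207}, {"x": 0, "y": 0, "z": 0.013, "wx": 0, "wy": 0, "wz": 0.207}, {"x": 0, "y": 0, "z": 0.013, "wx": 0, "wy": 0, "wz": 0.207}]'

```text
t: 8.0
eef_pos: [0.5397, 0.0808, 0.0748]
tool_rot: [0.007, 0.034, 0.999, -0.006]
contact_force: [0.7, -3.3, 1.6]
gripper_width: 0.059
```

```bash
python3 - <<'E'
from nx import *
go('a',.075,.58+np.pi)
E
```

```text
a t 8.0 tcp [0.5397 0.0808 0.0748] yaw 3.074 q7 0.64 tilt [ 0.0126 -0.0125]
  shift [ 0.0106 -0.0075 -0.0009] wz -0.2061 F [ 0.7 -3.3  1.6] M [-0.911 -0.142  0.14 ] w 0.059
```

Call:
jog_arm --plan '[{"x": 0, "y": 0, "z": 0, "wx": 0, "wy": 0, "wz": 0}, {"x": 0, "y": 0, "z": 0, "wx": 0, "wy": 0, "wz": 0}, {"x": 0, "y": 0, "z": 0, "wx": 0, "wy": 0, "wz": 0}, {"x": 0, "y": 0, "z": -0.15, "wx": 0, "wy": 0, "wz": 0}, {"x": 0, "y": 0, "z": -0.28, "wx": 0, "wy": 0, "wz": 0}, {"x": 0, "y": 0, "z": -0.28, "wx": 0, "wy": 0, "wz": 0}]' --hand -0.2

```text
t: 8.5
eef_pos: [0.5414, 0.0838, 0.1352]
tool_rot: [0.01, 0.033, 0.999, -0.005]
contact_force: [0.5, -0.4, -0.4]
gripper_width: 0.399
```

```bash
sed -i 's/^c0=.*; yw/c0=np.array([.601,.047]); yw/' nx.py; python3 - <<'E'
from nx import *
go('c',.135,1.136+np.pi)
E
```

```text
c t 8.5 tcp [0.5414 0.0838 0.1352] yaw 3.076 q7 0.71 tilt [ 0.0189 -0.0097]
  shift [-0.6297 -0.3133  0.016 ] wz -0.3825 F [ 0.5 -0.4 -0.4] M [ 0.068 -0.039  0.049] w 0.399
```

Call:
jog_arm --plan '[{"x": -0.1, "y": -0.05, "z": 0.0, "wx": 0, "wy": 0, "wz": -0.04}, {"x": -0.2, "y": -0.1, "z": 0.0, "wx": 0, "wy": 0, "wz": -0.08}, {"x": -0.3, "y": -0.15, "z": 0.0, "wx": 0, "wy": 0, "wz": -0.12}, {"x": -0.4, "y": -0.2, "z": 0.0, "wx": 0, "wy": 0, "wz": -0.16}, {"x": -0.5, "y": -0.25, "z": 0.0, "wx": 0, "wy": 0, "wz": -0.2}, {"x": -0.6, "y": -0.3, "z": 0.0, "wx": 0, "wy": 0, "wz": -0.24}, {"x": -0.63, "y": -0.313, "z": 0.015, "wx": 0, "wy": 0, "wz": -0.28}, {"x": -0.63, "y": -0.313, "z": 0.015, "wx": 0, "wy": 0, "wz": -0.32}, {"x": -0.63, "y": -0.313, "z": 0.015, "wx": 0, "wy": 0, "wz": -0.36}, {"x": -0.63, "y": -0.313, "z": 0.015, "wx": 0, "wy": 0, "wz": -0.3825}, {"x": -0.63, "y": -0.313, "z": 0.015, "wx": 0, "wy": 0, "wz": -0.3825}]'

```text
t: 9.42
eef_pos: [0.663, 0.0134, 0.1346]
tool_rot: [0.005, -0.539, 0.842, -0.008]
contact_force: [-0.1, 0.5, -0.6]
gripper_width: 0.4
```

```bash
cat >> nx.py <<'E'
def level():
    s=monitor.get_obs();M=rq(s).as_matrix(); e=M.T@np.array([0,0,-1.])  # desired z in tool frame
    print('  level wx,wy',(np.array([-e[1],e[0]])/np.pi).round(4))
E
cat > ov.py <<'E'
from nx import *
from fit import box
def ov(k,yaw,name,z=.0925):
    im=cams.read_camera('wrist')[:,:,::-1].copy();cv2.imwrite('pics/raw_'+name,im)
    s=monitor.get_obs();g=s['eef_pos']
    u,v=(int(q) for q in proj('wrist',[[*S[k],z]])[0]); u0,v0=max(u-70,0),max(v-70,0)
    c=cv2.resize(im[v0:v0+140,u0:u0+140],None,fx=4,fy=4)
    for p in proj('wrist',box(*S[k],z,yaw)): cv2.circle(c,tuple(int(q) for q in (p-[u0,v0])*4),4,(255,0,0),-1)
    cv2.imwrite('pics/'+name,c)
E
python3 - <<'E'
from ov import *
go('c',.075,1.136+np.pi);level()
ov('c',1.136,'c1.png')
E
```

```text
c t 9.42 tcp [0.663  0.0134 0.1346] yaw -2.002 q7 1.97 tilt [ 0.0182 -0.0082]
  shift [0.0019 0.005  0.2978] wz 0.001 F [-0.1  0.5 -0.6] M [ 0.005 -0.002  0.07 ] w 0.4
  level wx,wy [-0.0064  0.0001]
```

View pics/c1.png

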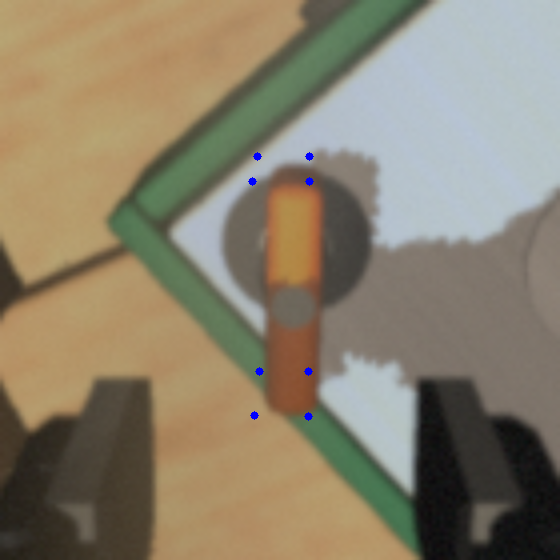

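Call:
jog_arm --plan '[{"x": 0.002, "y": 0.016, "z": 0.1, "wx": -0.0064, "wy": 0, "wz": 0}, {"x": 0.002, "y": 0.016, "z": 0.2, "wx": -0.0064, "wy": 0, "wz": 0}, {"x": 0.002, "y": 0.016, "z": 0.298, "wx": -0.0064, "wy": 0, "wz": 0}, {"x": 0.002, "y": 0.016, "z": 0.298, "wx": -0.0064, "wy": 0, "wz": 0}, {"x": 0.002, "y": 0.016, "z": 0.298, "wx": -0.0064, "wy": 0, "wz": 0}]'

```text
t: 9.88
eef_pos: [0.6602, 0.0139, 0.074]
tool_rot: [-0.001, -0.537, 0.843, 0.001]
contact_force: [0.6, -0.4, 1.1]
gripper_width: 0.398
```

Call:
jog_arm --plan '[{"x": 0, "y": 0, "z": 0, "wx": 0, "wy": 0, "wz": 0}, {"x": 0, "y": 0, "z": 0, "wx": 0, "wy": 0, "wz": 0}, {"x": 0, "y": 0, "z": 0, "wx": 0, "wy": 0, "wz": 0}, {"x": 0, "y": 0, "z": 0, "wx": 0, "wy": 0, "wz": 0}, {"x": 0, "y": 0, "z": 0, "wx": 0, "wy": 0, "wz": 0}]' --hand -1

```text
t: 10.3
eef_pos: [0.662, 0.0139, 0.0755]
tool_rot: [0.001, -0.537, 0.844, -0.0]
contact_force: [4.3, -0.5, 3.1]
gripper_width: 0.074
```

```bash
python3 - <<'E'
from nx import *
go('c',.075,1.136+np.pi);level()
E
```

```text
c t 10.3 tcp [0.662  0.0139 0.0755] yaw -2.008 q7 1.94 tilt [0.0018 0.0004]
  shift [ 0.0019 -0.0066  0.0026] wz -0.0009 F [ 4.3 -0.5  3.1] M [-0.202 -1.047 -0.031] w 0.074
  level wx,wy [-0.0005  0.0003]
```

Call:
jog_arm --plan '[{"x": 0, "y": 0, "z": 0.002, "wx": 0, "wy": 0, "wz": 0.035}, {"x": 0, "y": 0, "z": 0.0045, "wx": 0, "wy": 0, "wz": 0.07}, {"x": 0, "y": 0, "z": 0.0065, "wx": 0, "wy": 0, "wz": 0.105}, {"x": 0, "y": 0, "z": 0.009, "wx": 0, "wy": 0, "wz": 0.14}, {"x": 0, "y": 0, "z": 0.011, "wx": 0, "wy": 0, "wz": 0.175}, {"x": 0, "y": 0, "z": 0.013, "wx": 0, "wy": 0, "wz": 0.21}, {"x": 0, "y": 0, "z": 0.015, "wx": 0, "wy": 0, "wz": 0.237}, {"x": 0, "y": 0, "z": 0.015, "wx": 0, "wy": 0, "wz": 0.237}, {"x": 0, "y": 0, "z": 0.015, "wx": 0, "wy": 0, "wz": 0.237}]'

```text
t: 11.05
eef_pos: [0.6622, 0.0137, 0.0727]
tool_rot: [0.001, -0.194, 0.981, -0.0]
contact_force: [2.7, -1.2, 0.4]
gripper_width: 0.074
```

```bash
python3 - <<'E'
from nx import *
go('c',.075,1.136+np.pi);level()
E
```

```text
c t 11.05 tcp [0.6622 0.0137 0.0727] yaw -2.75 q7 1.26 tilt [ 0.0024 -0.0002]
  shift [-0.0024 -0.0049 -0.0113] wz -0.2371 F [ 2.7 -1.2  0.4] M [-0.216 -0.706  0.113] w 0.074
  level wx,wy [-0.0003  0.0007]
```

Call:
jog_arm --plan '[{"x": 0, "y": 0, "z": 0, "wx": 0, "wy": 0, "wz": 0}, {"x": 0, "y": 0, "z": 0, "wx": 0, "wy": 0, "wz": 0}, {"x": 0, "y": 0, "z": 0, "wx": 0, "wy": 0, "wz": 0}, {"x": 0, "y": 0, "z": -0.15, "wx": 0, "wy": 0, "wz": 0}, {"x": 0, "y": 0, "z": -0.28, "wx": 0, "wy": 0, "wz": 0}, {"x": 0, "y": 0, "z": -0.28, "wx": 0, "wy": 0, "wz": 0}]' --hand -0.2

```text
t: 11.55
eef_pos: [0.6643, 0.0157, 0.1341]
tool_rot: [0.004, -0.195, 0.981, 0.0]
contact_force: [0.5, 0.3, 0.4]
gripper_width: 0.397
```

```bash
python3 - <<'E'
from nx import *
go('b',.135,-.2+np.pi);level()
E
```

```text
b t 11.55 tcp [0.6643 0.0157 0.1341] yaw -2.749 q7 1.3 tilt [0.0086 0.0021]
  shift [ 0.5079  0.0441 -0.0091] wz 0.1886 F [0.5 0.3 0.4] M [0.072 0.004 0.019] w 0.397
  level wx,wy [-0.0004  0.0028]
```

Call:
jog_arm --plan '[{"x": 0.13, "y": 0.01, "z": 0, "wx": 0, "wy": 0, "wz": 0.04}, {"x": 0.26, "y": 0.02, "z": 0, "wx": 0, "wy": 0, "wz": 0.08}, {"x": 0.39, "y": 0.035, "z": 0, "wx": 0, "wy": 0, "wz": 0.12}, {"x": 0.508, "y": 0.044, "z": -0.009, "wx": 0, "wy": 0.003, "wz": 0.16}, {"x": 0.508, "y": 0.044, "z": -0.009, "wx": 0, "wy": 0.003, "wz": 0.189}, {"x": 0.508, "y": 0.044, "z": -0.009, "wx": 0, "wy": 0.003, "wz": 0.189}]'

```text
t: 12.05
eef_pos: [0.5657, -0.0158, 0.1351]
tool_rot: [-0.001, 0.102, 0.995, -0.0]
contact_force: [0.7, 0.3, 0.3]
gripper_width: 0.4
```

```bash
python3 - <<'E'
from ov import *
go('b',.075,-.2+np.pi);level()
ov('b',-.2,'b1.png')
E
```

```text
b t 12.05 tcp [ 0.5657 -0.0158  0.1351] yaw 2.937 q7 0.78 tilt [-0.0013 -0.0005]
  shift [-0.0059  0.0053  0.3005] wz -0.0014 F [0.7 0.3 0.3] M [ 0.007 -0.007  0.029] w 0.4
  level wx,wy [-0.0002 -0.0004]
```

View pics/b1.png

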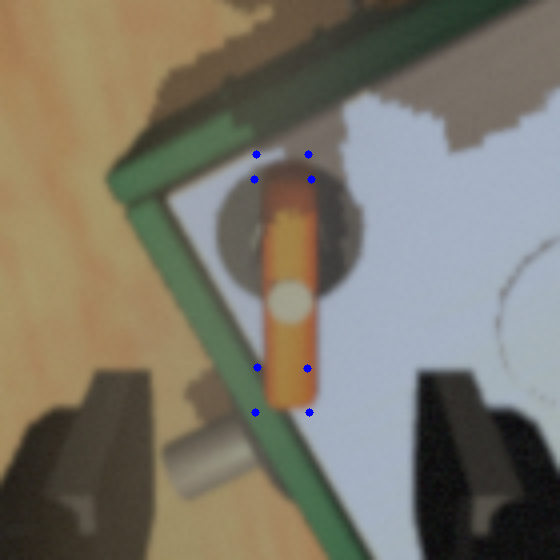

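Call:
jog_arm --plan '[{"x": -0.004, "y": 0.014, "z": 0.1, "wx": 0, "wy": 0, "wz": 0}, {"x": -0.004, "y": 0.014, "z": 0.2, "wx": 0, "wy": 0, "wz": 0}, {"x": -0.004, "y": 0.014, "z": 0.299, "wx": 0, "wy": 0, "wz": 0}, {"x": -0.004, "y": 0.014, "z": 0.299, "wx": 0, "wy": 0, "wz": 0}, {"x": -0.004, "y": 0.014, "z": 0.299, "wx": 0, "wy": 0, "wz": 0}]'

```text
t: 12.52
eef_pos: [0.5677, -0.012, 0.0747]
tool_rot: [-0.001, 0.098, 0.995, 0.001]
contact_force: [1.3, 0.2, 0.2]
gripper_width: 0.399
```

Call:
jog_arm --plan '[{"x": 0, "y": 0, "z": 0, "wx": 0, "wy": 0, "wz": 0}, {"x": 0, "y": 0, "z": 0, "wx": 0, "wy": 0, "wz": 0}, {"x": 0, "y": 0, "z": 0, "wx": 0, "wy": 0, "wz": 0}, {"x": 0, "y": 0, "z": 0, "wx": 0, "wy": 0, "wz": 0}, {"x": 0, "y": 0, "z": 0, "wx": 0, "wy": 0, "wz": 0}]' --hand -1

```text
t: 12.93
eef_pos: [0.568, -0.0151, 0.076]
tool_rot: [-0.001, 0.099, 0.995, -0.002]
contact_force: [-3.6, -6.9, 5.3]
gripper_width: 0.073
```

Call:
jog_arm --plan '[{"x": 0, "y": 0, "z": 0.002, "wx": 0, "wy": 0, "wz": 0.035}, {"x": 0, "y": 0, "z": 0.0045, "wx": 0, "wy": 0, "wz": 0.07}, {"x": 0, "y": 0, "z": 0.0065, "wx": 0, "wy": 0, "wz": 0.105}, {"x": 0, "y": 0, "z": 0.009, "wx": 0, "wy": 0, "wz": 0.14}, {"x": 0, "y": 0, "z": 0.011, "wx": 0, "wy": 0, "wz": 0.175}, {"x": 0, "y": 0, "z": 0.013, "wx": 0, "wy": 0, "wz": 0.21}, {"x": 0, "y": 0, "z": 0.015, "wx": 0, "wy": 0, "wz": 0.237}, {"x": 0, "y": 0, "z": 0.015, "wx": 0, "wy": 0, "wz": 0.237}, {"x": 0, "y": 0, "z": 0.015, "wx": 0, "wy": 0, "wz": 0.237}]'

```text
t: 13.68
eef_pos: [0.5672, -0.0164, 0.0732]
tool_rot: [-0.0, 0.453, 0.892, -0.004]
contact_force: [-3.8, -4.2, -0.4]
gripper_width: 0.068
```

```bash
python3 - <<'E'
from nx import *
go('b',.075,-.2+np.pi);level()
E
```

```text
b t 13.68 tcp [ 0.5672 -0.0164  0.0732] yaw 2.202 q7 0.08 tilt [-0.004  -0.0058]
  shift [ 0.0062  0.0031 -0.009 ] wz -0.2354 F [-3.8 -4.2 -0.4] M [-0.978  0.762  0.116] w 0.068
  level wx,wy [-0.0021  0.0008]
```

Call:
jog_arm --plan '[{"x": 0, "y": 0, "z": 0, "wx": 0, "wy": 0, "wz": 0}, {"x": 0, "y": 0, "z": 0, "wx": 0, "wy": 0, "wz": 0}, {"x": 0, "y": 0, "z": 0, "wx": 0, "wy": 0, "wz": 0}, {"x": 0, "y": 0, "z": -0.15, "wx": 0, "wy": 0, "wz": 0}, {"x": 0, "y": 0, "z": -0.28, "wx": 0, "wy": 0, "wz": 0}, {"x": 0, "y": 0, "z": -0.28, "wx": 0, "wy": 0, "wz": 0}]' --hand -0.2

```text
t: 14.18
eef_pos: [0.5714, -0.0141, 0.1345]
tool_rot: [0.003, 0.452, 0.892, -0.001]
contact_force: [1.0, 0.5, 0.8]
gripper_width: 0.397
```

```bash
python3 - <<'E'
from nx import *
go('d',.135,.235+np.pi);level()
E
```

```text
d t 14.18 tcp [ 0.5714 -0.0141  0.1345] yaw 2.204 q7 0.14 tilt [ 0.005  -0.0043]
  shift [ 0.3082  0.6208 -0.0035] wz -0.3733 F [1.  0.5 0.8] M [ 0.055 -0.049  0.052] w 0.397
  level wx,wy [0.0005 0.002 ]
```

Call:
jog_arm --plan '[{"x": 0.05, "y": 0.1, "z": 0, "wx": 0, "wy": 0, "wz": -0.04}, {"x": 0.1, "y": 0.2, "z": 0, "wx": 0, "wy": 0, "wz": -0.08}, {"x": 0.15, "y": 0.3, "z": 0, "wx": 0, "wy": 0, "wz": -0.12}, {"x": 0.2, "y": 0.4, "z": 0, "wx": 0, "wy": 0, "wz": -0.16}, {"x": 0.25, "y": 0.5, "z": 0, "wx": 0, "wy": 0, "wz": -0.2}, {"x": 0.3, "y": 0.6, "z": 0, "wx": 0, "wy": 0, "wz": -0.24}, {"x": 0.308, "y": 0.62, "z": -0.003, "wx": 0, "wy": 0, "wz": -0.28}, {"x": 0.308, "y": 0.62, "z": -0.003, "wx": 0, "wy": 0, "wz": -0.32}, {"x": 0.308, "y": 0.62, "z": -0.003, "wx": 0, "wy": 0, "wz": -0.36}, {"x": 0.308, "y": 0.62, "z": -0.003, "wx": 0, "wy": 0, "wz": -0.373}, {"x": 0.308, "y": 0.62, "z": -0.003, "wx": 0, "wy": 0, "wz": -0.373}]'

```text
t: 15.1
eef_pos: [0.6353, 0.1096, 0.135]
tool_rot: [0.003, -0.118, 0.993, -0.002]
contact_force: [0.1, -0.0, -0.3]
gripper_width: 0.399
```

```bash
python3 - <<'E'
from ov import *
go('d',.075,.235+np.pi);level()
ov('d',.235,'d1.png')
E
```

```text
d t 15.1 tcp [0.6353 0.1096 0.135 ] yaw -2.905 q7 1.0 tilt [ 0.0054 -0.0025]
  shift [ 0.0035 -0.0014  0.2998] wz 0.0005 F [ 0.1 -0.  -0.3] M [-0.058  0.019  0.041] w 0.399
  level wx,wy [-0.0012  0.0015]
```

View pics/d1.png

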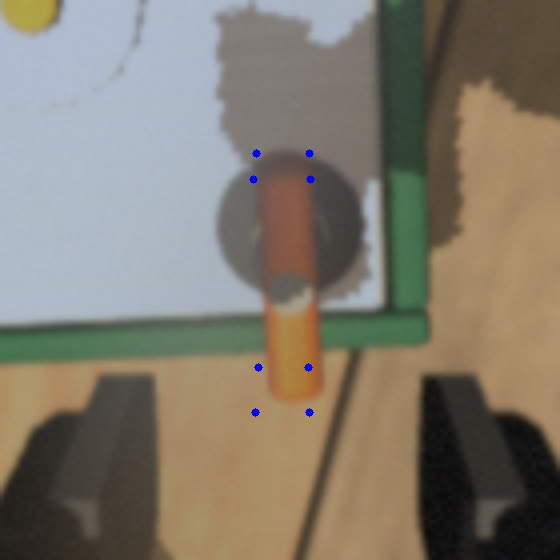

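Call:
jog_arm --plan '[{"x": 0.004, "y": 0.002, "z": 0.1, "wx": -0.001, "wy": 0.001, "wz": -0.01}, {"x": 0.004, "y": 0.002, "z": 0.2, "wx": -0.001, "wy": 0.001, "wz": -0.01}, {"x": 0.004, "y": 0.002, "z": 0.299, "wx": -0.001, "wy": 0.001, "wz": -0.01}, {"x": 0.004, "y": 0.002, "z": 0.299, "wx": -0.001, "wy": 0.001, "wz": -0.01}, {"x": 0.004, "y": 0.002, "z": 0.299, "wx": -0.001, "wy": 0.001, "wz": -0.01}]'

```text
t: 15.57
eef_pos: [0.6343, 0.1094, 0.0748]
tool_rot: [0.0, -0.132, 0.991, -0.0]
contact_force: [0.2, 0.4, 0.1]
gripper_width: 0.399
```

Call:
jog_arm --plan '[{"x": 0, "y": 0, "z": 0, "wx": 0, "wy": 0, "wz": 0}, {"x": 0, "y": 0, "z": 0, "wx": 0, "wy": 0, "wz": 0}, {"x": 0, "y": 0, "z": 0, "wx": 0, "wy": 0, "wz": 0}, {"x": 0, "y": 0, "z": 0, "wx": 0, "wy": 0, "wz": 0}, {"x": 0, "y": 0, "z": 0, "wx": 0, "wy": 0, "wz": 0}]' --hand -1

```text
t: 15.98
eef_pos: [0.6352, 0.11, 0.0766]
tool_rot: [0.001, -0.132, 0.991, -0.0]
contact_force: [-1.5, -1.1, 6.5]
gripper_width: 0.066
```

Call:
jog_arm --plan '[{"x": 0, "y": 0, "z": 0.002, "wx": 0, "wy": 0, "wz": 0.035}, {"x": 0, "y": 0, "z": 0.0045, "wx": 0, "wy": 0, "wz": 0.07}, {"x": 0, "y": 0, "z": 0.0065, "wx": 0, "wy": 0, "wz": 0.105}, {"x": 0, "y": 0, "z": 0.009, "wx": 0, "wy": 0, "wz": 0.14}, {"x": 0, "y": 0, "z": 0.011, "wx": 0, "wy": 0, "wz": 0.175}, {"x": 0, "y": 0, "z": 0.013, "wx": 0, "wy": 0, "wz": 0.21}, {"x": 0, "y": 0, "z": 0.015, "wx": 0, "wy": 0, "wz": 0.237}, {"x": 0, "y": 0, "z": 0.015, "wx": 0, "wy": 0, "wz": 0.237}, {"x": 0, "y": 0, "z": 0.015, "wx": 0, "wy": 0, "wz": 0.237}]'

```text
t: 16.73
eef_pos: [0.6352, 0.1088, 0.0738]
tool_rot: [0.002, 0.237, 0.971, -0.001]
contact_force: [-1.7, -4.4, 2.0]
gripper_width: 0.068
```

```bash
python3 - <<'E'
from nx import *
go('d',.075,.235+np.pi);level()
E
```

```text
d t 16.73 tcp [0.6352 0.1088 0.0738] yaw 2.663 q7 0.32 tilt [ 0.0027 -0.0021]
  shift [ 0.0012  0.0003 -0.0058] wz -0.2272 F [-1.7 -4.4  2. ] M [-0.919  0.362  0.146] w 0.068
  level wx,wy [-0.0002  0.0011]
```

Call:
jog_arm --plan '[{"x": 0, "y": 0, "z": 0, "wx": 0, "wy": 0, "wz": 0}, {"x": 0, "y": 0, "z": 0, "wx": 0, "wy": 0, "wz": 0}, {"x": 0, "y": 0, "z": 0, "wx": 0, "wy": 0, "wz": 0}, {"x": 0, "y": 0, "z": -0.15, "wx": 0, "wy": 0, "wz": 0}, {"x": 0, "y": 0, "z": -0.28, "wx": 0, "wy": 0, "wz": 0}, {"x": 0, "y": 0, "z": -0.28, "wx": 0, "wy": 0, "wz": 0}]' --hand -0.2

```text
t: 17.23
eef_pos: [0.6379, 0.1115, 0.1353]
tool_rot: [0.005, 0.236, 0.972, 0.002]
contact_force: [0.4, 1.4, 0.8]
gripper_width: 0.403
```

```bash
python3 - <<'E'
from nx import *
go('a',.132,3.074);level()
E
```

```text
a t 17.23 tcp [0.6379 0.1115 0.1353] yaw 2.664 q7 0.36 tilt [0.0102 0.0015]
  shift [ 0.3691 -0.3627  0.011 ] wz -0.1305 F [0.4 1.4 0.8] M [ 0.068 -0.055  0.023] w 0.403
  level wx,wy [0.0019 0.0027]
```

Call:
jog_arm --plan '[{"x": 0.1, "y": -0.1, "z": 0, "wx": 0, "wy": 0, "wz": -0.04}, {"x": 0.2, "y": -0.2, "z": 0, "wx": 0.002, "wy": 0.003, "wz": -0.08}, {"x": 0.3, "y": -0.3, "z": 0, "wx": 0.002, "wy": 0.003, "wz": -0.12}, {"x": 0.369, "y": -0.363, "z": 0, "wx": 0.002, "wy": 0.003, "wz": -0.13}, {"x": 0.369, "y": -0.363, "z": 0, "wx": 0.002, "wy": 0.003, "wz": -0.13}, {"x": 0.369, "y": -0.363, "z": 0, "wx": 0.002, "wy": 0.003, "wz": -0.13}, {"x": 0.369, "y": -0.363, "z": 0, "wx": 0.002, "wy": 0.003, "wz": -0.13}]'

```text
t: 17.82
eef_pos: [0.54, 0.0813, 0.1346]
tool_rot: [0.0, 0.035, 0.999, -0.001]
contact_force: [0.1, 0.3, -0.8]
gripper_width: 0.403
```

```bash
python3 - <<'E'
from nx import *
go('a',.074,3.074);level()
E
```

```text
a t 17.82 tcp [0.54   0.0813 0.1346] yaw 3.072 q7 0.72 tilt [ 0.0009 -0.0011]
  shift [ 0.0051 -0.0014  0.3029] wz -0.0007 F [ 0.1  0.3 -0.8] M [-0.017 -0.064  0.006] w 0.403
  level wx,wy [-0.0003  0.0003]
```

Descend, grip, turn by 0.16 rad, and read.

Call:
jog_arm --plan '[{"x": 0.004, "y": -0.002, "z": 0.1, "wx": 0, "wy": 0, "wz": 0}, {"x": 0.004, "y": -0.002, "z": 0.2, "wx": 0, "wy": 0, "wz": 0}, {"x": 0.004, "y": -0.002, "z": 0.303, "wx": 0, "wy": 0, "wz": 0}, {"x": 0.004, "y": -0.002, "z": 0.303, "wx": 0, "wy": 0, "wz": 0}, {"x": 0.004, "y": -0.002, "z": 0.303, "wx": 0, "wy": 0, "wz": 0}]'

```text
t: 18.23
eef_pos: [0.5394, 0.0816, 0.0736]
tool_rot: [-0.0, 0.035, 0.999, -0.0]
contact_force: [0.1, -0.3, 0.4]
gripper_width: 0.4
```

Call:
jog_arm --plan '[{"x": 0, "y": 0, "z": 0, "wx": 0, "wy": 0, "wz": 0}, {"x": 0, "y": 0, "z": 0, "wx": 0, "wy": 0, "wz": 0}, {"x": 0, "y": 0, "z": 0, "wx": 0, "wy": 0, "wz": 0}, {"x": 0, "y": 0, "z": 0, "wx": 0, "wy": 0, "wz": 0}, {"x": 0, "y": 0, "z": 0, "wx": 0, "wy": 0, "wz": 0}]' --hand -1

```text
t: 18.65
eef_pos: [0.5405, 0.0811, 0.0749]
tool_rot: [0.001, 0.035, 0.999, -0.001]
contact_force: [-0.7, -2.6, 6.4]
gripper_width: 0.06
```

Call:
jog_arm --plan '[{"x": 0, "y": 0, "z": 0.0015, "wx": 0, "wy": 0, "wz": 0.025}, {"x": 0, "y": 0, "z": 0.003, "wx": 0, "wy": 0, "wz": 0.05}, {"x": 0, "y": 0, "z": 0.003, "wx": 0, "wy": 0, "wz": 0.05}, {"x": 0, "y": 0, "z": 0.003, "wx": 0, "wy": 0, "wz": 0.05}]'

```text
t: 18.98
eef_pos: [0.5405, 0.0806, 0.0746]
tool_rot: [0.001, 0.112, 0.994, -0.001]
contact_force: [-0.8, -2.5, 0.2]
gripper_width: 0.054
```

```bash
python3 - <<'E'
from nx import *
go('a',.074,3.074);level()
E
```

```text
a t 18.98 tcp [0.5405 0.0806 0.0746] yaw 2.917 q7 0.51 tilt [ 0.002  -0.0025]
  shift [0.0079 0.0002 0.0031] wz -0.0501 F [-0.8 -2.5  0.2] M [-0.547  0.243  0.243] w 0.054
  level wx,wy [-0.0006  0.0008]
```

Call:
jog_arm --plan '[{"x": 0, "y": 0, "z": 0, "wx": 0, "wy": 0, "wz": 0}, {"x": 0, "y": 0, "z": 0, "wx": 0, "wy": 0, "wz": 0}, {"x": 0, "y": 0, "z": 0, "wx": 0, "wy": 0, "wz": 0}]'

```text
t: 19.23
eef_pos: [0.5405, 0.0806, 0.0746]
tool_rot: [0.001, 0.112, 0.994, -0.001]
contact_force: [-0.5, -1.4, -1.0]
gripper_width: 0.054
```

```bash
python3 - <<'E'
from nx import *
go('a',.074,3.074);level()
E
```

```text
a t 19.23 tcp [0.5405 0.0806 0.0746] yaw 2.918 q7 0.51 tilt [ 0.0019 -0.0025]
  shift [0.0078 0.0004 0.0032] wz -0.0497 F [-0.5 -1.4 -1. ] M [-0.352  0.143  0.235] w 0.054
  level wx,wy [-0.0006  0.0008]
```

Call:
jog_arm --plan '[{"x": 0, "y": 0, "z": 0.0015, "wx": 0, "wy": 0, "wz": 0.025}, {"x": 0, "y": 0, "z": 0.0015, "wx": 0, "wy": 0, "wz": 0.025}, {"x": 0, "y": 0, "z": 0.0015, "wx": 0, "wy": 0, "wz": 0.025}, {"x": 0, "y": 0, "z": 0.0015, "wx": 0, "wy": 0, "wz": 0.025}]'

```text
t: 19.57
eef_pos: [0.5404, 0.0804, 0.0743]
tool_rot: [0.001, 0.15, 0.989, -0.001]
contact_force: [-0.1, -2.0, -0.9]
gripper_width: 0.054
```

```bash
python3 - <<'E'
from nx import *
go('a',.074,3.074);level()
E
```

```text
a t 19.57 tcp [0.5404 0.0804 0.0743] yaw 2.841 q7 0.45 tilt [ 0.0017 -0.0028]
  shift [0.0078 0.0008 0.0016] wz -0.0741 F [-0.1 -2.  -0.9] M [-0.554  0.185  0.243] w 0.054
  level wx,wy [-0.0007  0.0008]
```

Call:
jog_arm --plan '[{"x": 0, "y": 0, "z": 0.0015, "wx": 0, "wy": 0, "wz": 0.025}, {"x": 0, "y": 0, "z": 0.0015, "wx": 0, "wy": 0, "wz": 0.025}, {"x": 0, "y": 0, "z": 0.0015, "wx": 0, "wy": 0, "wz": 0.025}, {"x": 0, "y": 0, "z": 0.0015, "wx": 0, "wy": 0, "wz": 0.025}]'

```text
t: 19.9
eef_pos: [0.5404, 0.0802, 0.074]
tool_rot: [0.001, 0.187, 0.982, -0.001]
contact_force: [-1.4, -2.2, -0.1]
gripper_width: 0.055
```

```bash
python3 - <<'E'
from nx import *
go('a',.074,3.074)
E
```

```text
a t 19.9 tcp [0.5404 0.0802 0.074 ] yaw 2.765 q7 0.38 tilt [ 0.0015 -0.0032]
  shift [0.0079 0.0012 0.0001] wz -0.0984 F [-1.4 -2.2 -0.1] M [-0.609  0.235  0.22 ] w 0.055
```

Call:
jog_arm --plan '[{"x": 0, "y": 0, "z": 0.0015, "wx": 0, "wy": 0, "wz": 0.025}, {"x": 0, "y": 0, "z": 0.0015, "wx": 0, "wy": 0, "wz": 0.025}, {"x": 0, "y": 0, "z": 0.0015, "wx": 0, "wy": 0, "wz": 0.025}, {"x": 0, "y": 0, "z": 0.0015, "wx": 0, "wy": 0, "wz": 0.025}]'

```text
t: 20.23
eef_pos: [0.5403, 0.08, 0.0737]
tool_rot: [0.001, 0.224, 0.974, -0.002]
contact_force: [-1.2, -2.9, 0.4]
gripper_width: 0.054
```

```bash
python3 - <<'E'
from nx import *
go('a',.074,3.074)
E
```

```text
a t 20.23 tcp [0.5403 0.08   0.0737] yaw 2.689 q7 0.31 tilt [ 0.0014 -0.0036]
  shift [ 0.0082  0.0015 -0.0014] wz -0.1226 F [-1.2 -2.9  0.4] M [-0.695  0.298  0.233] w 0.054
```

Call:
jog_arm --plan '[{"x": 0, "y": 0, "z": 0.0015, "wx": 0, "wy": 0, "wz": 0.025}, {"x": 0, "y": 0, "z": 0.0015, "wx": 0, "wy": 0, "wz": 0.025}, {"x": 0, "y": 0, "z": 0.0015, "wx": 0, "wy": 0, "wz": 0.025}, {"x": 0, "y": 0, "z": 0.0015, "wx": 0, "wy": 0, "wz": 0.025}]'

```text
t: 20.57
eef_pos: [0.5402, 0.0798, 0.0734]
tool_rot: [0.001, 0.261, 0.965, -0.002]
contact_force: [-2.2, -3.6, 1.4]
gripper_width: 0.055
```

```bash
python3 - <<'E'
from nx import *
go('a',.074,3.074)
E
```

```text
a t 20.57 tcp [0.5402 0.0798 0.0734] yaw 2.613 q7 0.25 tilt [ 0.0012 -0.004 ]
  shift [ 0.0084  0.002  -0.0029] wz -0.1468 F [-2.2 -3.6  1.4] M [-0.869  0.404  0.217] w 0.055
```

Call:
jog_arm --plan '[{"x": 0, "y": 0, "z": 0.0015, "wx": 0, "wy": 0, "wz": 0.025}, {"x": 0, "y": 0, "z": 0.0015, "wx": 0, "wy": 0, "wz": 0.025}, {"x": 0, "y": 0, "z": 0.0015, "wx": 0, "wy": 0, "wz": 0.025}, {"x": 0, "y": 0, "z": 0.0015, "wx": 0, "wy": 0, "wz": 0.025}]'

```text
t: 20.9
eef_pos: [0.5401, 0.0796, 0.0731]
tool_rot: [0.001, 0.298, 0.955, -0.002]
contact_force: [-2.7, -3.6, 1.7]
gripper_width: 0.054
```

```bash
python3 - <<'E'
from nx import *
go('a',.074,3.074)
E
```

```text
a t 20.9 tcp [0.5401 0.0796 0.0731] yaw 2.537 q7 0.18 tilt [ 0.0009 -0.0044]
  shift [ 0.0086  0.0023 -0.0045] wz -0.171 F [-2.7 -3.6  1.7] M [-0.897  0.509  0.259] w 0.054
```

Call:
jog_arm --plan '[{"x": 0, "y": 0, "z": 0.0015, "wx": 0, "wy": 0, "wz": 0.025}, {"x": 0, "y": 0, "z": 0.0015, "wx": 0, "wy": 0, "wz": 0.025}, {"x": 0, "y": 0, "z": 0.0015, "wx": 0, "wy": 0, "wz": 0.025}, {"x": 0, "y": 0, "z": 0.0015, "wx": 0, "wy": 0, "wz": 0.025}]'

```text
t: 21.23
eef_pos: [0.54, 0.0795, 0.0728]
tool_rot: [0.001, 0.334, 0.943, -0.002]
contact_force: [-2.7, -3.9, 3.2]
gripper_width: 0.055
```

```bash
python3 - <<'E'
from nx import *
go('a',.074,3.074)
E
```

```text
a t 21.23 tcp [0.54   0.0795 0.0728] yaw 2.46 q7 0.12 tilt [ 0.0007 -0.0047]
  shift [ 0.0087  0.0026 -0.0058] wz -0.1953 F [-2.7 -3.9  3.2] M [-1.028  0.618  0.226] w 0.055
```

Call:
jog_arm --plan '[{"x": 0, "y": 0, "z": 0.001, "wx": 0, "wy": 0, "wz": 0.025}, {"x": 0, "y": 0, "z": 0.001, "wx": 0, "wy": 0, "wz": 0.025}, {"x": 0, "y": 0, "z": 0.001, "wx": 0, "wy": 0, "wz": 0.025}, {"x": 0, "y": 0, "z": 0.001, "wx": 0, "wy": 0, "wz": 0.025}]'

```text
t: 21.57
eef_pos: [0.5399, 0.0793, 0.0727]
tool_rot: [0.001, 0.37, 0.929, -0.002]
contact_force: [-2.6, -4.4, 4.3]
gripper_width: 0.054
```

```bash
python3 - <<'E'
from nx import *
go('a',.074,3.074)
E
```

```text
a t 21.57 tcp [0.5399 0.0793 0.0727] yaw 2.384 q7 0.05 tilt [ 0.0005 -0.0052]
  shift [ 0.0091  0.0028 -0.0063] wz -0.2196 F [-2.6 -4.4  4.3] M [-1.05   0.633  0.388] w 0.054
```

Call:
jog_arm --plan '[{"x": 0, "y": 0, "z": 0.001, "wx": 0, "wy": 0, "wz": 0.02}, {"x": 0, "y": 0, "z": 0.001, "wx": 0, "wy": 0, "wz": 0.02}, {"x": 0, "y": 0, "z": 0.001, "wx": 0, "wy": 0, "wz": 0.02}, {"x": 0, "y": 0, "z": 0.001, "wx": 0, "wy": 0, "wz": 0.02}]'

```text
t: 21.9
eef_pos: [0.5398, 0.0792, 0.0727]
tool_rot: [0.001, 0.398, 0.918, -0.003]
contact_force: [-3.4, -4.8, 3.0]
gripper_width: 0.058
```

```bash
python3 - <<'E'
from nx import *
go('a',.074,3.074)
E
```

```text
a t 21.9 tcp [0.5398 0.0792 0.0727] yaw 2.324 q7 -0.0 tilt [ 0.0004 -0.0057]
  shift [ 0.0092  0.003  -0.0068] wz -0.2388 F [-3.4 -4.8  3. ] M [-1.043  0.637  0.401] w 0.058
```

Call:
jog_arm --plan '[{"x": 0, "y": 0, "z": 0, "wx": 0, "wy": 0, "wz": 0}, {"x": 0, "y": 0, "z": 0, "wx": 0, "wy": 0, "wz": 0}, {"x": 0, "y": 0, "z": 0, "wx": 0, "wy": 0, "wz": 0}]'

```text
t: 22.15
eef_pos: [0.5398, 0.0792, 0.0727]
tool_rot: [0.001, 0.397, 0.918, -0.003]
contact_force: [-2.3, -3.7, 2.5]
gripper_width: 0.057
```

```bash
python3 - <<'E'
from nx import *
go('a',.074,3.074)
for i in range(4): cams.read_camera('side'); print(monitor.get_obs()['torque'].round(3))
E
```

```text
a t 22.15 tcp [0.5398 0.0792 0.0727] yaw 2.325 q7 -0.0 tilt [ 0.0004 -0.0057]
  shift [ 0.0094  0.003  -0.0066] wz -0.2384 F [-2.3 -3.7  2.5] M [-0.897  0.55   0.502] w 0.057
[-0.971  0.569  0.412]
[-0.959  0.573  0.48 ]
[-0.954  0.583  0.458]
[-0.945  0.526  0.405]
```

Call:
jog_arm --plan '[{"x": 0, "y": 0, "z": 0, "wx": 0, "wy": 0, "wz": 0}, {"x": 0, "y": 0, "z": 0, "wx": 0, "wy": 0, "wz": 0}, {"x": 0, "y": 0, "z": 0, "wx": 0, "wy": 0, "wz": 0}, {"x": 0, "y": 0, "z": -0.15, "wx": 0, "wy": 0, "wz": 0}, {"x": 0, "y": 0, "z": -0.28, "wx": 0, "wy": 0, "wz": 0}, {"x": 0, "y": 0, "z": -0.28, "wx": 0, "wy": 0, "wz": 0}]' --hand -0.2

```text
t: 22.85
eef_pos: [0.5432, 0.082, 0.1334]
tool_rot: [0.004, 0.397, 0.918, 0.0]
contact_force: [1.1, 0.6, 0.7]
gripper_width: 0.4
```

```bash
cat >> nx.py <<'E'
S.update(a=np.array([.5396,.0806]),c=np.array([.6622,.0138]),b=np.array([.5672,-.0162]),d=np.array([.6352,.1090]))
E
python3 - <<'E'
from nx import *
go('c',.133,-2.75);level()
E
```

```text
c t 22.85 tcp [0.5432 0.082  0.1334] yaw 2.325 q7 0.06 tilt [ 0.0084 -0.0027]
  shift [-0.656   0.2005  0.0079] wz -0.3847 F [1.1 0.6 0.7] M [ 0.028 -0.089 -0.017] w 0.4
  level wx,wy [0.0014 0.0024]
```

Call:
jog_arm --plan '[{"x": -0.1, "y": 0.03, "z": 0, "wx": 0, "wy": 0, "wz": -0.04}, {"x": -0.2, "y": 0.06, "z": 0, "wx": 0, "wy": 0, "wz": -0.08}, {"x": -0.3, "y": 0.09, "z": 0, "wx": 0, "wy": 0, "wz": -0.12}, {"x": -0.4, "y": 0.12, "z": 0, "wx": 0, "wy": 0, "wz": -0.16}, {"x": -0.5, "y": 0.15, "z": 0, "wx": 0, "wy": 0, "wz": -0.2}, {"x": -0.6, "y": 0.18, "z": 0, "wx": 0, "wy": 0, "wz": -0.24}, {"x": -0.656, "y": 0.2, "z": 0, "wx": 0, "wy": 0, "wz": -0.28}, {"x": -0.656, "y": 0.2, "z": 0, "wx": 0, "wy": 0, "wz": -0.32}, {"x": -0.656, "y": 0.2, "z": 0, "wx": 0.001, "wy": 0.002, "wz": -0.36}, {"x": -0.656, "y": 0.2, "z": 0, "wx": 0.001, "wy": 0.002, "wz": -0.385}, {"x": -0.656, "y": 0.2, "z": 0, "wx": 0.001, "wy": 0.002, "wz": -0.385}, {"x": -0.656, "y": 0.2, "z": 0, "wx": 0.001, "wy": 0.002, "wz": -0.385}]'

```text
t: 23.85
eef_pos: [0.6623, 0.0143, 0.1343]
tool_rot: [0.001, -0.194, 0.981, -0.002]
contact_force: [0.5, -0.2, 0.5]
gripper_width: 0.408
```

```bash
python3 - <<'E'
from nx import *
go('c',.072,-2.75);level()
E
```

```text
c t 23.85 tcp [0.6623 0.0143 0.1343] yaw -2.752 q7 1.3 tilt [ 0.0022 -0.003 ]
  shift [ 0.0017 -0.0008  0.3116] wz -0.0006 F [ 0.5 -0.2  0.5] M [-0.02  -0.043 -0.002] w 0.408
  level wx,wy [-0.0011  0.0003]
```

Call:
jog_arm --plan '[{"x": 0.001, "y": -0.001, "z": 0.1, "wx": 0, "wy": 0, "wz": 0}, {"x": 0.001, "y": -0.001, "z": 0.2, "wx": 0, "wy": 0, "wz": 0}, {"x": 0.001, "y": -0.001, "z": 0.31, "wx": 0, "wy": 0, "wz": 0}, {"x": 0.001, "y": -0.001, "z": 0.31, "wx": 0, "wy": 0, "wz": 0}, {"x": 0.001, "y": -0.001, "z": 0.31, "wx": 0, "wy": 0, "wz": 0}]'

```text
t: 24.27
eef_pos: [0.6617, 0.0138, 0.0717]
tool_rot: [-0.0, -0.193, 0.981, -0.002]
contact_force: [0.2, -0.4, 0.2]
gripper_width: 0.405
```

Call:
jog_arm --plan '[{"x": 0, "y": 0, "z": 0, "wx": 0, "wy": 0, "wz": 0}, {"x": 0, "y": 0, "z": 0, "wx": 0, "wy": 0, "wz": 0}, {"x": 0, "y": 0, "z": 0, "wx": 0, "wy": 0, "wz": 0}, {"x": 0, "y": 0, "z": 0, "wx": 0, "wy": 0, "wz": 0}, {"x": 0, "y": 0, "z": 0, "wx": 0, "wy": 0, "wz": 0}]' --hand -1

```text
t: 24.68
eef_pos: [0.6628, 0.0139, 0.0736]
tool_rot: [0.001, -0.193, 0.981, -0.002]
contact_force: [-0.2, -2.2, 6.0]
gripper_width: 0.067
```

Call:
jog_arm --plan '[{"x": 0, "y": 0, "z": 0.002, "wx": 0, "wy": 0, "wz": 0.035}, {"x": 0, "y": 0, "z": 0.004, "wx": 0, "wy": 0, "wz": 0.07}, {"x": 0, "y": 0, "z": 0.006, "wx": 0, "wy": 0, "wz": 0.105}, {"x": 0, "y": 0, "z": 0.006, "wx": 0, "wy": 0, "wz": 0.11}, {"x": 0, "y": 0, "z": 0.006, "wx": 0, "wy": 0, "wz": 0.11}, {"x": 0, "y": 0, "z": 0.006, "wx": 0, "wy": 0, "wz": 0.11}]'

```text
t: 25.18
eef_pos: [0.6629, 0.0136, 0.0725]
tool_rot: [0.002, -0.023, 1.0, -0.002]
contact_force: [0.7, -0.9, -0.2]
gripper_width: 0.064
```

```bash
cat >> nx.py <<'E'
def feel(k,y0,n=4):
    T=[]
    for i in range(n): T.append(monitor.get_obs()['torque'][2]); cams.read_camera('side')
    print('Mz',np.round(T,3),np.mean(T).round(3)); go(k,.073,y0)
E
python3 - <<'E'
from nx import *
feel('c',-2.75)
E
```

```text
Mz [0.26  0.319 0.241 0.268] 0.272
c t 25.38 tcp [0.663  0.0136 0.0725] yaw -3.098 q7 0.94 tilt [ 0.0032 -0.0033]
  shift [ 0.0037  0.0011 -0.0026] wz -0.1109 F [-0.3 -2.3 -0.4] M [-0.394 -0.001  0.272] w 0.069
```

Call:
jog_arm --plan '[{"x": 0, "y": 0, "z": 0.0015, "wx": 0, "wy": 0, "wz": 0.025}, {"x": 0, "y": 0, "z": 0.0015, "wx": 0, "wy": 0, "wz": 0.025}, {"x": 0, "y": 0, "z": 0.0015, "wx": 0, "wy": 0, "wz": 0.025}]'

```text
t: 25.63
eef_pos: [0.6629, 0.0135, 0.0722]
tool_rot: [0.002, 0.017, 1.0, -0.002]
contact_force: [0.1, -1.4, -1.6]
gripper_width: 0.068
```

```bash
python3 -c "
from nx import *
feel('c',-2.75)"
```

```text
Mz [0.194 0.176 0.169 0.221] 0.19
c t 25.83 tcp [0.6629 0.0136 0.0721] yaw 3.107 q7 0.87 tilt [ 0.0031 -0.0034]
  shift [ 0.0035  0.0011 -0.0044] wz -0.1355 F [-0.1 -1.5 -0.8] M [-0.398 -0.074  0.195] w 0.073
```

Call:
jog_arm --plan '[{"x": 0, "y": 0, "z": 0.0015, "wx": 0, "wy": 0, "wz": 0.025}, {"x": 0, "y": 0, "z": 0.0015, "wx": 0, "wy": 0, "wz": 0.025}, {"x": 0, "y": 0, "z": 0.0015, "wx": 0, "wy": 0, "wz": 0.025}]'

```text
t: 26.08
eef_pos: [0.6629, 0.0135, 0.0719]
tool_rot: [0.002, 0.055, 0.998, -0.002]
contact_force: [1.2, -0.4, -1.4]
gripper_width: 0.066
```

```bash
python3 -c "
from nx import *
feel('c',-2.75)"
```

```text
Mz [0.146 0.188 0.253 0.244] 0.208
c t 26.28 tcp [0.6629 0.0135 0.0718] yaw 3.03 q7 0.8 tilt [ 0.003  -0.0034]
  shift [ 0.0037  0.0012 -0.0059] wz -0.1602 F [ 0.2 -1.  -1. ] M [-0.454 -0.018  0.285] w 0.067
```

Call:
jog_arm --plan '[{"x": 0, "y": 0, "z": 0.0015, "wx": 0, "wy": 0, "wz": 0.025}, {"x": 0, "y": 0, "z": 0.0015, "wx": 0, "wy": 0, "wz": 0.025}, {"x": 0, "y": 0, "z": 0.0015, "wx": 0, "wy": 0, "wz": 0.025}]'

```text
t: 26.53
eef_pos: [0.6629, 0.0134, 0.0716]
tool_rot: [0.002, 0.094, 0.996, -0.002]
contact_force: [-1.3, -1.7, -1.5]
gripper_width: 0.067
```

```bash
python3 -c "
from nx import *
feel('c',-2.75)"
```

```text
Mz [0.218 0.137 0.215 0.26 ] 0.207
c t 26.73 tcp [0.6629 0.0134 0.0715] yaw 2.953 q7 0.74 tilt [ 0.003  -0.0035]
  shift [ 0.004   0.0013 -0.0073] wz -0.1848 F [ 0.4 -1.6 -0.5] M [-0.44  -0.004  0.255] w 0.067
```

Call:
jog_arm --plan '[{"x": 0, "y": 0, "z": 0.001, "wx": 0, "wy": 0, "wz": 0.02}, {"x": 0, "y": 0, "z": 0.001, "wx": 0, "wy": 0, "wz": 0.02}, {"x": 0, "y": 0, "z": 0.001, "wx": 0, "wy": 0, "wz": 0.02}]'

```text
t: 26.98
eef_pos: [0.6629, 0.0133, 0.0714]
tool_rot: [0.002, 0.125, 0.992, -0.002]
contact_force: [0.5, -2.1, -0.6]
gripper_width: 0.067
```

```bash
python3 -c "
from nx import *
feel('c',-2.75)"
```

```text
Mz [0.188 0.271 0.239 0.247] 0.236
c t 27.18 tcp [0.6629 0.0134 0.0714] yaw 2.891 q7 0.68 tilt [ 0.003  -0.0036]
  shift [ 0.0041  0.0012 -0.0082] wz -0.2044 F [ 0.3 -2.  -0.5] M [-0.521  0.048  0.294] w 0.067
```

Call:
jog_arm --plan '[{"x": 0, "y": 0, "z": 0.001, "wx": 0, "wy": 0, "wz": 0.02}, {"x": 0, "y": 0, "z": 0.001, "wx": 0, "wy": 0, "wz": 0.02}, {"x": 0, "y": 0, "z": 0.001, "wx": 0, "wy": 0, "wz": 0.02}]'

```text
t: 27.43
eef_pos: [0.6629, 0.0133, 0.0713]
tool_rot: [0.002, 0.155, 0.988, -0.002]
contact_force: [-1.1, -2.8, 1.1]
gripper_width: 0.068
```

```bash
python3 -c "
from nx import *
feel('c',-2.75)"
```

```text
Mz [0.353 0.259 0.408 0.367] 0.347
c t 27.63 tcp [0.6629 0.0133 0.0713] yaw 2.829 q7 0.62 tilt [ 0.003  -0.0036]
  shift [ 0.0042  0.0011 -0.0086] wz -0.2241 F [-0.7 -2.6  1.5] M [-0.538  0.153  0.361] w 0.065
```

Call:
jog_arm --plan '[{"x": 0, "y": 0, "z": 0.001, "wx": 0, "wy": 0, "wz": 0.015}, {"x": 0, "y": 0, "z": 0.001, "wx": 0, "wy": 0, "wz": 0.015}, {"x": 0, "y": 0, "z": 0.001, "wx": 0, "wy": 0, "wz": 0.015}]'

```text
t: 27.88
eef_pos: [0.6629, 0.0133, 0.0712]
tool_rot: [0.002, 0.178, 0.984, -0.002]
contact_force: [-0.5, -3.2, 1.8]
gripper_width: 0.07
```

```bash
python3 -c "
from nx import *
feel('c',-2.75)"
```

```text
Mz [0.358 0.38  0.383 0.4  ] 0.38
c t 28.08 tcp [0.6629 0.0133 0.0712] yaw 2.783 q7 0.58 tilt [ 0.003  -0.0037]
  shift [ 0.0042  0.0011 -0.0091] wz -0.2389 F [-1.4 -3.3  3. ] M [-0.665  0.309  0.38 ] w 0.069
```

Call:
jog_arm --plan '[{"x": 0, "y": 0, "z": 0.0005, "wx": 0, "wy": 0, "wz": 0.015}, {"x": 0, "y": 0, "z": 0.0005, "wx": 0, "wy": 0, "wz": 0.015}, {"x": 0, "y": 0, "z": 0.0005, "wx": 0, "wy": 0, "wz": 0.015}]'

```text
t: 28.33
eef_pos: [0.6629, 0.0133, 0.0711]
tool_rot: [0.002, 0.201, 0.98, -0.002]
contact_force: [-1.8, -3.3, 2.9]
gripper_width: 0.069
```

```bash
python3 -c "
from nx import *
feel('c',-2.75)"
```

```text
Mz [0.461 0.474 0.495 0.474] 0.476
c t 28.53 tcp [0.6629 0.0133 0.0712] yaw 2.737 q7 0.54 tilt [ 0.003  -0.0038]
  shift [ 0.0043  0.001  -0.0093] wz -0.2536 F [-2.2 -2.4  3.8] M [-0.713  0.385  0.521] w 0.065
```

Call:
jog_arm --plan '[{"x": 0, "y": 0, "z": 0, "wx": 0, "wy": 0, "wz": 0}, {"x": 0, "y": 0, "z": 0, "wx": 0, "wy": 0, "wz": 0}, {"x": 0, "y": 0, "z": 0, "wx": 0, "wy": 0, "wz": 0}, {"x": 0, "y": 0, "z": -0.15, "wx": 0, "wy": 0, "wz": 0}, {"x": 0, "y": 0, "z": -0.28, "wx": 0, "wy": 0, "wz": 0}, {"x": 0, "y": 0, "z": -0.28, "wx": 0, "wy": 0, "wz": 0}]' --hand -0.2

```text
t: 29.03
eef_pos: [0.6658, 0.0156, 0.1326]
tool_rot: [0.005, 0.201, 0.98, 0.001]
contact_force: [1.5, 0.9, 0.5]
gripper_width: 0.394
```

```bash
python3 - <<'E'
from nx import *
go('b',.133,2.202);level()
E
```

```text
b t 29.03 tcp [0.6658 0.0156 0.1326] yaw 2.737 q7 0.58 tilt [ 0.0108 -0.0012]
  shift [ 0.3906 -0.3406 -0.0073] wz 0.1702 F [1.5 0.9 0.5] M [ 0.052 -0.067  0.042] w 0.394
  level wx,wy [0.001  0.0033]
```

Call:
jog_arm --plan '[{"x": 0.1, "y": -0.08, "z": 0, "wx": 0, "wy": 0, "wz": 0.04}, {"x": 0.2, "y": -0.17, "z": 0, "wx": 0, "wy": 0, "wz": 0.08}, {"x": 0.3, "y": -0.26, "z": 0, "wx": 0, "wy": 0.003, "wz": 0.12}, {"x": 0.39, "y": -0.34, "z": -0.007, "wx": 0, "wy": 0.003, "wz": 0.16}, {"x": 0.39, "y": -0.34, "z": -0.007, "wx": 0, "wy": 0.003, "wz": 0.17}, {"x": 0.39, "y": -0.34, "z": -0.007, "wx": 0, "wy": 0.003, "wz": 0.17}, {"x": 0.39, "y": -0.34, "z": -0.007, "wx": 0, "wy": 0.003, "wz": 0.17}]'

```text
t: 29.62
eef_pos: [0.5679, -0.0157, 0.1332]
tool_rot: [0.001, 0.452, 0.892, 0.003]
contact_force: [0.7, -1.1, 0.5]
gripper_width: 0.397
```

```bash
python3 - <<'E'
from nx import *
go('b',.072,2.202);level()
E
```

```text
b t 29.62 tcp [ 0.5679 -0.0157  0.1332] yaw 2.204 q7 0.14 tilt [0.0048 0.005 ]
  shift [-3.00e-04 -6.30e-03  3.06e-01] wz 0.0007 F [ 0.7 -1.1  0.5] M [ 0.044 -0.002 -0.024] w 0.397
  level wx,wy [ 0.0022 -0.0004]
```

Call:
jog_arm --plan '[{"x": 0, "y": -0.006, "z": 0.1, "wx": 0.002, "wy": 0, "wz": 0}, {"x": 0, "y": -0.006, "z": 0.2, "wx": 0.002, "wy": 0, "wz": 0}, {"x": 0, "y": -0.006, "z": 0.305, "wx": 0.002, "wy": 0, "wz": 0}, {"x": 0, "y": -0.006, "z": 0.305, "wx": 0.002, "wy": 0, "wz": 0}, {"x": 0, "y": -0.006, "z": 0.305, "wx": 0.002, "wy": 0, "wz": 0}]'

```text
t: 30.03
eef_pos: [0.5671, -0.0153, 0.0715]
tool_rot: [-0.002, 0.451, 0.893, 0.001]
contact_force: [0.2, 0.5, -0.6]
gripper_width: 0.401
```

Call:
jog_arm --plan '[{"x": 0, "y": 0, "z": 0, "wx": 0, "wy": 0, "wz": 0}, {"x": 0, "y": 0, "z": 0, "wx": 0, "wy": 0, "wz": 0}, {"x": 0, "y": 0, "z": 0, "wx": 0, "wy": 0, "wz": 0}, {"x": 0, "y": 0, "z": 0, "wx": 0, "wy": 0, "wz": 0}, {"x": 0, "y": 0, "z": 0, "wx": 0, "wy": 0, "wz": 0}]' --hand -1

```text
t: 30.45
eef_pos: [0.5668, -0.0157, 0.0728]
tool_rot: [-0.001, 0.451, 0.893, -0.0]
contact_force: [-3.7, -0.8, 5.9]
gripper_width: 0.074
```

Call:
jog_arm --plan '[{"x": 0, "y": 0, "z": 0.002, "wx": 0, "wy": 0, "wz": 0.035}, {"x": 0, "y": 0, "z": 0.004, "wx": 0, "wy": 0, "wz": 0.07}, {"x": 0, "y": 0, "z": 0.006, "wx": 0, "wy": 0, "wz": 0.105}, {"x": 0, "y": 0, "z": 0.0065, "wx": 0, "wy": 0, "wz": 0.12}, {"x": 0, "y": 0, "z": 0.0065, "wx": 0, "wy": 0, "wz": 0.12}]'

```text
t: 30.87
eef_pos: [0.5663, -0.0159, 0.0716]
tool_rot: [-0.001, 0.61, 0.792, -0.001]
contact_force: [-0.6, -0.7, -6.4]
gripper_width: 0.075
```

```bash
python3 -c "
from nx import *
feel('b',2.202)"
```

```text
Mz [0.19  0.206 0.203 0.155] 0.189
b t 31.07 tcp [ 0.5663 -0.0159  0.0716] yaw 1.831 q7 -0.24 tilt [-0.0033  0.0008]
  shift [-0.0027  0.0037 -0.0072] wz -0.1181 F [-2.1 -0.6 -3.8] M [-0.178  0.493  0.173] w 0.071
```

Call:
jog_arm --plan '[{"x": 0, "y": 0, "z": 0.001, "wx": 0, "wy": 0, "wz": 0.02}, {"x": 0, "y": 0, "z": 0.001, "wx": 0, "wy": 0, "wz": 0.02}, {"x": 0, "y": 0, "z": 0.001, "wx": 0, "wy": 0, "wz": 0.02}]'

```text
t: 31.32
eef_pos: [0.5663, -0.0159, 0.0714]
tool_rot: [-0.002, 0.633, 0.774, -0.001]
contact_force: [-0.3, -0.9, -7.2]
gripper_width: 0.074
```

```bash
python3 -c "
from nx import *
feel('b',2.202)"
```

```text
Mz [0.193 0.189 0.165 0.199] 0.187
b t 31.52 tcp [ 0.5663 -0.0159  0.0714] yaw 1.769 q7 -0.3 tilt [-0.0035  0.0008]
  shift [-0.0024  0.0042 -0.008 ] wz -0.1378 F [-0.8 -0.9 -4.7] M [-0.14   0.254  0.219] w 0.072
```

Call:
jog_arm --plan '[{"x": 0, "y": 0, "z": 0.0025, "wx": 0, "wy": 0, "wz": 0.025}, {"x": 0, "y": 0, "z": 0.0025, "wx": 0, "wy": 0, "wz": 0.025}, {"x": 0, "y": 0, "z": 0.0025, "wx": 0, "wy": 0, "wz": 0.025}]'

```text
t: 31.77
eef_pos: [0.5662, -0.0159, 0.071]
tool_rot: [-0.002, 0.663, 0.749, -0.001]
contact_force: [-2.0, -0.3, -3.9]
gripper_width: 0.07
```

```bash
python3 -c "
from nx import *
feel('b',2.202)"
```

```text
Mz [0.143 0.134 0.203 0.21 ] 0.173
b t 31.97 tcp [ 0.5662 -0.0159  0.071 ] yaw 1.692 q7 -0.37 tilt [-0.0037  0.0007]
  shift [-0.0021  0.0047 -0.0102] wz -0.1624 F [-2.1 -0.3 -2.7] M [-0.206  0.565  0.139] w 0.072
```

Call:
jog_arm --plan '[{"x": 0, "y": 0, "z": 0.002, "wx": 0, "wy": 0, "wz": 0.02}, {"x": 0, "y": 0, "z": 0.002, "wx": 0, "wy": 0, "wz": 0.02}, {"x": 0, "y": 0, "z": 0.002, "wx": 0, "wy": 0, "wz": 0.02}]'

```text
t: 32.22
eef_pos: [0.5661, -0.0159, 0.0707]
tool_rot: [-0.002, 0.686, 0.728, -0.001]
contact_force: [-2.8, 0.0, -1.5]
gripper_width: 0.071
```

```bash
python3 -c "
from nx import *
feel('b',2.202)"
```

```text
Mz [0.186 0.153 0.172 0.184] 0.174
b t 32.42 tcp [ 0.5662 -0.0159  0.0707] yaw 1.63 q7 -0.42 tilt [-0.0037  0.0006]
  shift [-0.0018  0.0051 -0.0116] wz -0.1821 F [-3.  -1.1  0. ] M [-0.193  0.774  0.2  ] w 0.073
```

Call:
jog_arm --plan '[{"x": 0, "y": 0, "z": 0.001, "wx": 0, "wy": 0, "wz": 0.02}, {"x": 0, "y": 0, "z": 0.001, "wx": 0, "wy": 0, "wz": 0.02}, {"x": 0, "y": 0, "z": 0.001, "wx": 0, "wy": 0, "wz": 0.02}]'

```text
t: 32.67
eef_pos: [0.5661, -0.0159, 0.0706]
tool_rot: [-0.001, 0.708, 0.706, -0.001]
contact_force: [-3.0, -0.6, 0.5]
gripper_width: 0.073
```

```bash
python3 -c "
from nx import *
feel('b',2.202)"
```

```text
Mz [0.25  0.211 0.225 0.311] 0.249
b t 32.87 tcp [ 0.5661 -0.0159  0.0706] yaw 1.568 q7 -0.47 tilt [-0.0039  0.0005]
  shift [-0.0013  0.0055 -0.0121] wz -0.2018 F [-3.9 -0.4  1.5] M [-0.179  0.928  0.244] w 0.072
```

Call:
jog_arm --plan '[{"x": 0, "y": 0, "z": 0.001, "wx": 0, "wy": 0, "wz": 0.02}, {"x": 0, "y": 0, "z": 0.001, "wx": 0, "wy": 0, "wz": 0.02}, {"x": 0, "y": 0, "z": 0.001, "wx": 0, "wy": 0, "wz": 0.02}]'

```text
t: 33.12
eef_pos: [0.566, -0.0159, 0.0705]
tool_rot: [-0.001, 0.729, 0.684, -0.001]
contact_force: [-5.0, -2.0, 4.0]
gripper_width: 0.071
```

```bash
python3 -c "
from nx import *
feel('b',2.202)"
```

```text
Mz [0.292 0.242 0.285 0.334] 0.288
b t 33.32 tcp [ 0.5661 -0.0159  0.0705] yaw 1.507 q7 -0.53 tilt [-0.0039  0.0004]
  shift [-0.001   0.0057 -0.0125] wz -0.2214 F [-5.1 -1.6  4. ] M [-0.278  1.092  0.386] w 0.069
```

Call:
jog_arm --plan '[{"x": 0, "y": 0, "z": 0.0005, "wx": 0, "wy": 0, "wz": 0.015}, {"x": 0, "y": 0, "z": 0.0005, "wx": 0, "wy": 0, "wz": 0.015}, {"x": 0, "y": 0, "z": 0.0005, "wx": 0, "wy": 0, "wz": 0.015}]'

```text
t: 33.57
eef_pos: [0.566, -0.0159, 0.0705]
tool_rot: [-0.001, 0.745, 0.667, -0.001]
contact_force: [-4.6, -1.4, 4.0]
gripper_width: 0.071
```

```bash
python3 -c "
from nx import *
feel('b',2.202)"
```

```text
Mz [0.425 0.406 0.388 0.45 ] 0.417
b t 33.77 tcp [ 0.566  -0.0159  0.0705] yaw 1.461 q7 -0.57 tilt [-0.004   0.0003]
  shift [-0.0008  0.006  -0.0127] wz -0.2358 F [-5.5 -1.4  2.9] M [-0.228  1.039  0.358] w 0.074
```

Call:
jog_arm --plan '[{"x": 0, "y": 0, "z": 0.0005, "wx": 0, "wy": 0, "wz": 0.012}, {"x": 0, "y": 0, "z": 0.0005, "wx": 0, "wy": 0, "wz": 0.012}, {"x": 0, "y": 0, "z": 0.0005, "wx": 0, "wy": 0, "wz": 0.012}]'

```text
t: 34.02
eef_pos: [0.566, -0.0159, 0.0704]
tool_rot: [-0.001, 0.757, 0.654, -0.001]
contact_force: [-4.7, -0.4, 2.7]
gripper_width: 0.072
```

```bash
python3 -c "
from nx import *
feel('b',2.202)"
```

```text
Mz [0.449 0.498 0.507 0.5  ] 0.488
b t 34.22 tcp [ 0.566  -0.0159  0.0704] yaw 1.425 q7 -0.6 tilt [-0.0041  0.0002]
  shift [-0.0004  0.0062 -0.013 ] wz -0.2472 F [-4.9 -1.5  3.9] M [-0.301  1.097  0.5  ] w 0.072
```

Call:
jog_arm --plan '[{"x": 0, "y": 0, "z": 0, "wx": 0, "wy": 0, "wz": 0}, {"x": 0, "y": 0, "z": 0, "wx": 0, "wy": 0, "wz": 0}, {"x": 0, "y": 0, "z": 0, "wx": 0, "wy": 0, "wz": 0}, {"x": 0, "y": 0, "z": -0.15, "wx": 0, "wy": 0, "wz": 0}, {"x": 0, "y": 0, "z": -0.28, "wx": 0, "wy": 0, "wz": 0}, {"x": 0, "y": 0, "z": -0.28, "wx": 0, "wy": 0, "wz": 0}]' --hand -0.2

```text
t: 34.72
eef_pos: [0.5704, -0.015, 0.1315]
tool_rot: [0.001, 0.757, 0.654, 0.002]
contact_force: [1.4, 0.4, -0.2]
gripper_width: 0.398
```

```bash
python3 - <<'E'
from nx import *
go('d',.133,2.663);level()
E
```

```text
d t 34.72 tcp [ 0.5704 -0.015   0.1315] yaw 1.426 q7 -0.54 tilt [0.0053 0.0011]
  shift [ 0.6601  0.2307 -0.0052] wz -0.3939 F [ 1.4  0.4 -0.2] M [ 0.004 -0.062  0.008] w 0.398
  level wx,wy [ 0.0016 -0.0006]
```

Call:
jog_arm --plan '[{"x": 0.1, "y": 0.035, "z": 0, "wx": 0, "wy": 0, "wz": -0.04}, {"x": 0.2, "y": 0.07, "z": 0, "wx": 0, "wy": 0, "wz": -0.08}, {"x": 0.3, "y": 0.1, "z": 0, "wx": 0, "wy": 0, "wz": -0.12}, {"x": 0.4, "y": 0.14, "z": 0, "wx": 0, "wy": 0, "wz": -0.16}, {"x": 0.5, "y": 0.175, "z": 0, "wx": 0, "wy": 0, "wz": -0.2}, {"x": 0.6, "y": 0.21, "z": 0, "wx": 0, "wy": 0, "wz": -0.24}, {"x": 0.66, "y": 0.23, "z": -0.005, "wx": 0, "wy": 0, "wz": -0.28}, {"x": 0.66, "y": 0.23, "z": -0.005, "wx": 0, "wy": 0, "wz": -0.32}, {"x": 0.66, "y": 0.23, "z": -0.005, "wx": 0.001, "wy": 0, "wz": -0.36}, {"x": 0.66, "y": 0.23, "z": -0.005, "wx": 0.001, "wy": 0, "wz": -0.394}, {"x": 0.66, "y": 0.23, "z": -0.005, "wx": 0.001, "wy": 0, "wz": -0.394}, {"x": 0.66, "y": 0.23, "z": -0.005, "wx": 0.001, "wy": 0, "wz": -0.394}]'

```text
t: 35.72
eef_pos: [0.6355, 0.1092, 0.1328]
tool_rot: [0.001, 0.239, 0.971, 0.001]
contact_force: [-0.5, -0.2, -0.1]
gripper_width: 0.405
```

```bash
python3 - <<'E'
from nx import *
go('d',.072,2.663);level()
E
```

```text
d t 35.72 tcp [0.6355 0.1092 0.1328] yaw 2.66 q7 0.36 tilt [0.0031 0.0008]
  shift [ 0.0016 -0.002   0.3039] wz -0.0011 F [-0.5 -0.2 -0.1] M [ 0.023 -0.011 -0.018] w 0.405
  level wx,wy [0.0007 0.0008]
```

Call:
jog_arm --plan '[{"x": 0.001, "y": -0.001, "z": 0.1, "wx": 0, "wy": 0, "wz": 0}, {"x": 0.001, "y": -0.001, "z": 0.2, "wx": 0, "wy": 0, "wz": 0}, {"x": 0.001, "y": -0.001, "z": 0.304, "wx": 0, "wy": 0, "wz": 0}, {"x": 0.001, "y": -0.001, "z": 0.304, "wx": 0, "wy": 0, "wz": 0}, {"x": 0.001, "y": -0.001, "z": 0.304, "wx": 0, "wy": 0, "wz": 0}]'

```text
t: 36.13
eef_pos: [0.6349, 0.1089, 0.0714]
tool_rot: [0.001, 0.24, 0.971, 0.0]
contact_force: [-0.3, -0.6, -0.5]
gripper_width: 0.401
```

Call:
jog_arm --plan '[{"x": 0, "y": 0, "z": 0, "wx": 0, "wy": 0, "wz": 0}, {"x": 0, "y": 0, "z": 0, "wx": 0, "wy": 0, "wz": 0}, {"x": 0, "y": 0, "z": 0, "wx": 0, "wy": 0, "wz": 0}, {"x": 0, "y": 0, "z": 0, "wx": 0, "wy": 0, "wz": 0}, {"x": 0, "y": 0, "z": 0, "wx": 0, "wy": 0, "wz": 0}]' --hand -1

```text
t: 36.55
eef_pos: [0.6355, 0.1087, 0.0731]
tool_rot: [0.002, 0.24, 0.971, 0.0]
contact_force: [-3.2, -2.8, 6.8]
gripper_width: 0.07
```

Call:
jog_arm --plan '[{"x": 0, "y": 0, "z": 0.002, "wx": 0, "wy": 0, "wz": 0.035}, {"x": 0, "y": 0, "z": 0.004, "wx": 0, "wy": 0, "wz": 0.07}, {"x": 0, "y": 0, "z": 0.0065, "wx": 0, "wy": 0, "wz": 0.105}, {"x": 0, "y": 0, "z": 0.008, "wx": 0, "wy": 0, "wz": 0.12}, {"x": 0, "y": 0, "z": 0.008, "wx": 0, "wy": 0, "wz": 0.12}]'

```text
t: 36.97
eef_pos: [0.635, 0.108, 0.0718]
tool_rot: [0.002, 0.418, 0.908, -0.0]
contact_force: [-1.8, -2.2, -0.2]
gripper_width: 0.068
```

```bash
python3 -c "
from nx import *
feel('d',2.663)"
```

```text
Mz [0.184 0.159 0.179 0.148] 0.168
d t 37.17 tcp [0.6351 0.1081 0.0717] yaw 2.281 q7 -0.02 tilt [ 0.0023 -0.0013]
  shift [ 0.003   0.0036 -0.0063] wz -0.1216 F [-3.8 -2.6  2. ] M [-0.751  0.913  0.18 ] w 0.069
```

Call:
jog_arm --plan '[{"x": 0, "y": 0, "z": 0.0015, "wx": 0, "wy": 0, "wz": 0.025}, {"x": 0, "y": 0, "z": 0.0015, "wx": 0, "wy": 0, "wz": 0.025}, {"x": 0, "y": 0, "z": 0.0015, "wx": 0, "wy": 0, "wz": 0.025}]'

```text
t: 37.42
eef_pos: [0.6349, 0.108, 0.0715]
tool_rot: [0.001, 0.452, 0.892, -0.0]
contact_force: [-2.9, -1.5, 0.0]
gripper_width: 0.069
```

```bash
python3 -c "
from nx import *
feel('d',2.663)"
```

```text
Mz [0.169 0.142 0.162 0.165] 0.16
d t 37.62 tcp [0.6349 0.108  0.0714] yaw 2.204 q7 -0.09 tilt [ 0.0019 -0.0014]
  shift [ 0.0033  0.0043 -0.0078] wz -0.1463 F [-4.1 -2.7  0.9] M [-0.604  0.775  0.11 ] w 0.072
```

d is at about 1.17 rad in total and still free.

Call:
jog_arm --plan '[{"x": 0, "y": 0, "z": 0.0015, "wx": 0, "wy": 0, "wz": 0.022}, {"x": 0, "y": 0, "z": 0.0015, "wx": 0, "wy": 0, "wz": 0.022}, {"x": 0, "y": 0, "z": 0.0015, "wx": 0, "wy": 0, "wz": 0.022}]'

```text
t: 37.87
eef_pos: [0.6348, 0.1079, 0.0712]
tool_rot: [0.001, 0.482, 0.876, -0.0]
contact_force: [-3.7, -3.0, 2.1]
gripper_width: 0.071
```

```bash
python3 -c "
from nx import *
feel('d',2.663)"
```

```text
Mz [0.13  0.122 0.174 0.142] 0.142
d t 38.07 tcp [0.6348 0.1079 0.0712] yaw 2.136 q7 -0.15 tilt [ 0.0017 -0.0016]
  shift [ 0.0036  0.0047 -0.0091] wz -0.1679 F [-4.  -3.   1.5] M [-0.666  0.985  0.132] w 0.072
```

Call:
jog_arm --plan '[{"x": 0, "y": 0, "z": 0.0015, "wx": 0, "wy": 0, "wz": 0.022}, {"x": 0, "y": 0, "z": 0.0015, "wx": 0, "wy": 0, "wz": 0.022}, {"x": 0, "y": 0, "z": 0.0015, "wx": 0, "wy": 0, "wz": 0.022}]'

```text
t: 38.32
eef_pos: [0.6347, 0.1078, 0.0711]
tool_rot: [0.001, 0.512, 0.859, -0.0]
contact_force: [-4.1, -3.6, 3.9]
gripper_width: 0.068
```

```bash
python3 -c "
from nx import *
feel('d',2.663)"
```

```text
Mz [0.226 0.294 0.248 0.28 ] 0.262
d t 38.52 tcp [0.6347 0.1078 0.0711] yaw 2.067 q7 -0.21 tilt [ 0.0016 -0.0019]
  shift [ 0.0042  0.0049 -0.0095] wz -0.1896 F [-5.1 -3.3  2.8] M [-0.677  0.99   0.23 ] w 0.066
```

Call:
jog_arm --plan '[{"x": 0, "y": 0, "z": 0.001, "wx": 0, "wy": 0, "wz": 0.02}, {"x": 0, "y": 0, "z": 0.001, "wx": 0, "wy": 0, "wz": 0.02}, {"x": 0, "y": 0, "z": 0.001, "wx": 0, "wy": 0, "wz": 0.02}]'

```text
t: 38.77
eef_pos: [0.6346, 0.1078, 0.071]
tool_rot: [0.001, 0.538, 0.843, -0.001]
contact_force: [-4.4, -3.1, 2.3]
gripper_width: 0.069
```

```bash
python3 -c "
from nx import *
feel('d',2.663)"
```

```text
Mz [0.337 0.307 0.321 0.312] 0.319
d t 38.97 tcp [0.6347 0.1078 0.071 ] yaw 2.006 q7 -0.26 tilt [ 0.0016 -0.0023]
  shift [ 0.0044  0.0051 -0.0098] wz -0.2092 F [-3.4 -2.9  2.9] M [-0.709  0.945  0.384] w 0.073
```

Call:
jog_arm --plan '[{"x": 0, "y": 0, "z": 0.0005, "wx": 0, "wy": 0, "wz": 0.014}, {"x": 0, "y": 0, "z": 0.0005, "wx": 0, "wy": 0, "wz": 0.014}, {"x": 0, "y": 0, "z": 0.0005, "wx": 0, "wy": 0, "wz": 0.014}]'

```text
t: 39.22
eef_pos: [0.6346, 0.1077, 0.071]
tool_rot: [0.001, 0.555, 0.832, -0.001]
contact_force: [-4.2, -3.3, 2.2]
gripper_width: 0.067
```

```bash
python3 -c "
from nx import *
feel('d',2.663)"
```

```text
Mz [0.404 0.445 0.357 0.376] 0.396
d t 39.42 tcp [0.6346 0.1077 0.071 ] yaw 1.964 q7 -0.3 tilt [ 0.0015 -0.0025]
  shift [ 0.0046  0.0053 -0.0101] wz -0.2226 F [-3.4 -2.2  2.6] M [-0.63   0.878  0.384] w 0.071
```

Call:
jog_arm --plan '[{"x": 0, "y": 0, "z": 0.0005, "wx": 0, "wy": 0, "wz": 0.011}, {"x": 0, "y": 0, "z": 0.0005, "wx": 0, "wy": 0, "wz": 0.011}, {"x": 0, "y": 0, "z": 0.0005, "wx": 0, "wy": 0, "wz": 0.011}]'

```text
t: 39.67
eef_pos: [0.6345, 0.1077, 0.071]
tool_rot: [0.001, 0.569, 0.822, -0.001]
contact_force: [-4.1, -3.6, 2.9]
gripper_width: 0.068
```

```bash
python3 -c "
from nx import *
feel('d',2.663)"
```

```text
Mz [0.464 0.444 0.431 0.404] 0.436
d t 39.87 tcp [0.6345 0.1077 0.071 ] yaw 1.931 q7 -0.33 tilt [ 0.0015 -0.0029]
  shift [ 0.0051  0.0055 -0.0102] wz -0.233 F [-4.5 -3.   2.8] M [-0.663  0.86   0.473] w 0.068
```

Call:
jog_arm --plan '[{"x": 0, "y": 0, "z": 0, "wx": 0, "wy": 0, "wz": 0}, {"x": 0, "y": 0, "z": 0, "wx": 0, "wy": 0, "wz": 0}, {"x": 0, "y": 0, "z": 0, "wx": 0, "wy": 0, "wz": 0}, {"x": 0, "y": 0, "z": -0.15, "wx": 0, "wy": 0, "wz": 0}, {"x": 0, "y": 0, "z": -0.28, "wx": 0, "wy": 0, "wz": 0}, {"x": 0, "y": 0, "z": -0.28, "wx": 0, "wy": 0, "wz": 0}]' --hand -0.2

```text
t: 40.37
eef_pos: [0.6382, 0.1102, 0.1327]
tool_rot: [0.004, 0.569, 0.822, 0.003]
contact_force: [1.4, 0.7, 0.4]
gripper_width: 0.399
```

```bash
python3 - <<'E'
from nx import *
go('a',.132,2.325);level()
E
```

```text
a t 40.37 tcp [0.6382 0.1102 0.1327] yaw 1.932 q7 -0.29 tilt [0.0108 0.0007]
  shift [ 0.0354 -0.5135 -0.0019] wz -0.1252 F [1.4 0.7 0.4] M [ 0.071 -0.037  0.029] w 0.399
  level wx,wy [0.0033 0.001 ]
```

Call:
jog_arm --plan '[{"x": 0.01, "y": -0.13, "z": 0, "wx": 0, "wy": 0, "wz": -0.04}, {"x": 0.02, "y": -0.26, "z": 0, "wx": 0.003, "wy": 0.001, "wz": -0.08}, {"x": 0.03, "y": -0.39, "z": 0, "wx": 0.003, "wy": 0.001, "wz": -0.12}, {"x": 0.035, "y": -0.513, "z": 0, "wx": 0.003, "wy": 0.001, "wz": -0.125}, {"x": 0.035, "y": -0.513, "z": 0, "wx": 0.003, "wy": 0.001, "wz": -0.125}, {"x": 0.035, "y": -0.513, "z": 0, "wx": 0.003, "wy": 0.001, "wz": -0.125}, {"x": 0.035, "y": -0.513, "z": 0, "wx": 0.003, "wy": 0.001, "wz": -0.125}]'

```text
t: 40.95
eef_pos: [0.5411, 0.0809, 0.1322]
tool_rot: [0.002, 0.398, 0.917, 0.0]
contact_force: [0.3, 0.3, 0.9]
gripper_width: 0.397
```

```bash
python3 - <<'E'
from nx import *
go('a',.071,2.325);level()
E
```

```text
a t 40.95 tcp [0.5411 0.0809 0.1322] yaw 2.323 q7 0.07 tilt [ 0.0033 -0.0007]
  shift [ 0.0047 -0.0071  0.3058] wz -0.0005 F [0.3 0.3 0.9] M [ 0.026 -0.042  0.088] w 0.397
  level wx,wy [0.0006 0.0009]
```

Call:
jog_arm --plan '[{"x": 0.004, "y": -0.006, "z": 0.1, "wx": 0, "wy": 0.001, "wz": 0}, {"x": 0.004, "y": -0.006, "z": 0.2, "wx": 0, "wy": 0.001, "wz": 0}, {"x": 0.004, "y": -0.006, "z": 0.302, "wx": 0, "wy": 0.001, "wz": 0}, {"x": 0.004, "y": -0.006, "z": 0.302, "wx": 0, "wy": 0.001, "wz": 0}, {"x": 0.004, "y": -0.006, "z": 0.302, "wx": 0, "wy": 0.001, "wz": 0}]'

```text
t: 41.37
eef_pos: [0.5401, 0.0814, 0.0713]
tool_rot: [-0.001, 0.398, 0.918, 0.001]
contact_force: [1.1, -0.2, 0.9]
gripper_width: 0.403
```

Call:
jog_arm --plan '[{"x": 0, "y": 0, "z": 0, "wx": 0, "wy": 0, "wz": 0}, {"x": 0, "y": 0, "z": 0, "wx": 0, "wy": 0, "wz": 0}, {"x": 0, "y": 0, "z": 0, "wx": 0, "wy": 0, "wz": 0}, {"x": 0, "y": 0, "z": 0, "wx": 0, "wy": 0, "wz": 0}, {"x": 0, "y": 0, "z": 0, "wx": 0, "wy": 0, "wz": 0}]' --hand -1

```text
t: 41.78
eef_pos: [0.5391, 0.0801, 0.0724]
tool_rot: [-0.001, 0.398, 0.918, -0.001]
contact_force: [-6.7, -4.2, 8.1]
gripper_width: 0.058
```

Call:
jog_arm --plan '[{"x": 0, "y": 0, "z": 0, "wx": 0, "wy": 0, "wz": 0.01}, {"x": 0, "y": 0, "z": 0, "wx": 0, "wy": 0, "wz": 0.01}, {"x": 0, "y": 0, "z": 0, "wx": 0, "wy": 0, "wz": 0.01}]'

```text
t: 42.03
eef_pos: [0.5389, 0.0799, 0.0727]
tool_rot: [-0.001, 0.411, 0.911, -0.001]
contact_force: [-1.5, -0.3, -3.8]
gripper_width: 0.057
```

```bash
python3 -c "
from nx import *
feel('a',2.325)"
```

```text
Mz [0.352 0.397 0.386 0.446] 0.395
a t 42.23 tcp [0.539  0.0799 0.0726] yaw 2.293 q7 -0.03 tilt [-0.0022 -0.0016]
  shift [ 0.0005  0.0047 -0.0018] wz -0.0102 F [-1.7 -0.8 -1.1] M [-0.247  0.52   0.433] w 0.057
```

Call:
jog_arm --plan '[{"x": 0, "y": 0, "z": 0, "wx": 0, "wy": 0, "wz": 0}, {"x": 0, "y": 0, "z": 0, "wx": 0, "wy": 0, "wz": 0}, {"x": 0, "y": 0, "z": 0, "wx": 0, "wy": 0, "wz": 0}, {"x": 0, "y": 0, "z": -0.15, "wx": 0, "wy": 0, "wz": 0}, {"x": 0, "y": 0, "z": -0.28, "wx": 0, "wy": 0, "wz": 0}, {"x": 0, "y": 0, "z": -0.28, "wx": 0, "wy": 0, "wz": 0}]' --hand -0.2

```text
t: 42.73
eef_pos: [0.5426, 0.0818, 0.1336]
tool_rot: [0.003, 0.412, 0.911, 0.001]
contact_force: [0.7, 0.8, 0.5]
gripper_width: 0.402
```

```bash
python3 - <<'E'
from nx import *
go('c',.132,2.737);level()
E
```

```text
c t 42.73 tcp [0.5426 0.0818 0.1336] yaw 2.293 q7 0.04 tilt [0.0059 0.0004]
  shift [-0.6503  0.2241  0.0115] wz -0.1413 F [0.7 0.8 0.5] M [ 0.037 -0.052 -0.031] w 0.402
  level wx,wy [0.0015 0.0011]
```

Call:
jog_arm --plan '[{"x": -0.13, "y": 0.045, "z": 0, "wx": 0, "wy": 0, "wz": -0.04}, {"x": -0.26, "y": 0.09, "z": 0, "wx": 0, "wy": 0, "wz": -0.08}, {"x": -0.39, "y": 0.135, "z": 0, "wx": 0, "wy": 0, "wz": -0.12}, {"x": -0.52, "y": 0.18, "z": 0, "wx": 0.001, "wy": 0.001, "wz": -0.141}, {"x": -0.65, "y": 0.224, "z": 0.005, "wx": 0.001, "wy": 0.001, "wz": -0.141}, {"x": -0.65, "y": 0.224, "z": 0.005, "wx": 0.001, "wy": 0.001, "wz": -0.141}, {"x": -0.65, "y": 0.224, "z": 0.005, "wx": 0.001, "wy": 0.001, "wz": -0.141}, {"x": -0.65, "y": 0.224, "z": 0.005, "wx": 0.001, "wy": 0.001, "wz": -0.141}]'

```text
t: 43.4
eef_pos: [0.6618, 0.0146, 0.1332]
tool_rot: [0.001, 0.201, 0.98, 0.0]
contact_force: [-0.7, 0.4, -0.2]
gripper_width: 0.398
```

```bash
python3 - <<'E'
from nx import *
go('c',.071,2.737);level()
E
```

```text
c t 43.4 tcp [0.6618 0.0146 0.1332] yaw 2.736 q7 0.59 tilt [0.0014 0.0005]
  shift [-0.0034 -0.0033  0.311 ] wz -0.0003 F [-0.7  0.4 -0.2] M [-0.008 -0.035  0.026] w 0.398
  level wx,wy [0.0003 0.0003]
```

Call:
jog_arm --plan '[{"x": -0.003, "y": -0.003, "z": 0.1, "wx": 0, "wy": 0, "wz": 0}, {"x": -0.003, "y": -0.003, "z": 0.2, "wx": 0, "wy": 0, "wz": 0}, {"x": -0.003, "y": -0.003, "z": 0.308, "wx": 0, "wy": 0, "wz": 0}, {"x": -0.003, "y": -0.003, "z": 0.308, "wx": 0, "wy": 0, "wz": 0}, {"x": -0.003, "y": -0.003, "z": 0.308, "wx": 0, "wy": 0, "wz": 0}]'

```text
t: 43.82
eef_pos: [0.6608, 0.0147, 0.0713]
tool_rot: [-0.0, 0.201, 0.98, 0.0]
contact_force: [0.7, 0.9, 0.3]
gripper_width: 0.401
```

Call:
jog_arm --plan '[{"x": 0, "y": 0, "z": 0, "wx": 0, "wy": 0, "wz": 0}, {"x": 0, "y": 0, "z": 0, "wx": 0, "wy": 0, "wz": 0}, {"x": 0, "y": 0, "z": 0, "wx": 0, "wy": 0, "wz": 0}, {"x": 0, "y": 0, "z": 0, "wx": 0, "wy": 0, "wz": 0}, {"x": 0, "y": 0, "z": 0, "wx": 0, "wy": 0, "wz": 0}]' --hand -1

```text
t: 44.23
eef_pos: [0.6607, 0.0141, 0.0732]
tool_rot: [-0.0, 0.201, 0.98, -0.001]
contact_force: [-4.0, -2.8, 6.2]
gripper_width: 0.047
```

Call:
jog_arm --plan '[{"x": 0, "y": 0, "z": 0, "wx": 0, "wy": 0, "wz": 0.01}, {"x": 0, "y": 0, "z": 0, "wx": 0, "wy": 0, "wz": 0.01}, {"x": 0, "y": 0, "z": 0, "wx": 0, "wy": 0, "wz": 0.01}]'

```text
t: 44.48
eef_pos: [0.6614, 0.0146, 0.0746]
tool_rot: [0.001, 0.216, 0.976, -0.0]
contact_force: [-0.2, -0.1, 0.2]
gripper_width: 0.002
```

```bash
python3 -c "
from nx import *
feel('c',2.737)"
```

```text
Mz [-0.03   0.032 -0.026 -0.042] -0.016
c t 44.68 tcp [0.6614 0.0145 0.0744] yaw 2.706 q7 0.52 tilt [ 0.0014 -0.0011]
  shift [-0.0052 -0.0012  0.0072] wz -0.0097 F [-1.4 -0.2  5.3] M [ 0.127  0.172 -0.031] w 0.004
```

Call:
jog_arm --plan '[{"x": 0, "y": 0, "z": 0, "wx": 0, "wy": 0, "wz": 0}, {"x": 0, "y": 0, "z": 0, "wx": 0, "wy": 0, "wz": 0}, {"x": 0, "y": 0, "z": 0, "wx": 0, "wy": 0, "wz": 0}, {"x": 0, "y": 0, "z": -0.15, "wx": 0, "wy": 0, "wz": 0}, {"x": 0, "y": 0, "z": -0.29, "wx": 0, "wy": 0, "wz": 0}, {"x": 0, "y": 0, "z": -0.29, "wx": 0, "wy": 0, "wz": 0}, {"x": 0, "y": 0, "z": -0.29, "wx": 0, "wy": 0, "wz": 0}]' --hand -0.2

```text
t: 45.27
eef_pos: [0.6623, 0.0146, 0.134]
tool_rot: [0.002, 0.216, 0.976, -0.0]
contact_force: [-0.3, 0.9, -0.5]
gripper_width: 0.402
```

```bash
python3 - <<'E'
from nx import *
from fit import fit,omask
go('c',.067,2.737);level()
s=monitor.get_obs(); im=cams.read_camera('wrist'); m=omask(im)
cv2.imwrite('pics/c9.png',im[:,:,::-1])
th=2.737-np.pi
for z in (.081,.0865,.092): print(z,np.round(fit(m,*S['c'],z,yaw0=th),4),'expected yaw',round(th,3))
# reference: same fit on c1 raw is not reusable; report mask blob axis
u,v=proj('wrist',[[*S['c'],.0865]])[0].astype(int)
n,l,st,ce=cv2.connectedComponentsWithStats(m[v-60:v+60,u-60:u+60])
for i in range(1,n):
    if st[i,4]>60:
        ys,xs=np.nonzero(l==i); e=cv2.minAreaRect(np.c_[xs,ys].astype(np.float32)); print(st[i],ce[i].round(1),e)
E
```

```text
c t 45.27 tcp [0.6623 0.0146 0.134 ] yaw 2.706 q7 0.56 tilt [ 0.0042 -0.0012]
  shift [-0.     -0.0042  0.335 ] wz -0.0098 F [-0.3  0.9 -0.5] M [-0.017  0.057 -0.02 ] w 0.402
  level wx,wy [0.0002 0.0014]
0.081 [ 0.6646  0.0115 -0.3621  0.6416] expected yaw -0.405
0.0865 [ 0.6636  0.0121 -0.3688  0.6135] expected yaw -0.405
0.092 [ 0.6622  0.0129 -0.3751  0.5857] expected yaw -0.405
[ 50  34  15  27 298] [57.1 46.6] ((57.138614654541016, 47.38613510131836), (26.46799087524414, 12.537469863891602), 84.2894058227539)
[ 54  66  14  24 265] [60.5 78.6] ((60.3780517578125, 77.90243530273438), (22.859329223632812, 12.699625968933105), 83.6598129272461)
```

Call:
jog_arm --plan '[{"x": 0, "y": -0.003, "z": 0.1, "wx": 0, "wy": 0.001, "wz": -0.018}, {"x": 0, "y": -0.003, "z": 0.2, "wx": 0, "wy": 0.001, "wz": -0.018}, {"x": 0, "y": -0.003, "z": 0.335, "wx": 0, "wy": 0.001, "wz": -0.018}, {"x": 0, "y": -0.003, "z": 0.335, "wx": 0, "wy": 0.001, "wz": -0.018}, {"x": 0, "y": -0.003, "z": 0.335, "wx": 0, "wy": 0.001, "wz": -0.018}]'

```text
t: 45.73
eef_pos: [0.6592, 0.013, 0.0632]
tool_rot: [-0.003, 0.188, 0.982, -0.001]
contact_force: [0.8, -0.3, 0.8]
gripper_width: 0.4
```

Call:
jog_arm --plan '[{"x": 0, "y": 0, "z": 0, "wx": 0, "wy": 0, "wz": 0}, {"x": 0, "y": 0, "z": 0, "wx": 0, "wy": 0, "wz": 0}, {"x": 0, "y": 0, "z": 0, "wx": 0, "wy": 0, "wz": 0}, {"x": 0, "y": 0, "z": 0, "wx": 0, "wy": 0, "wz": 0}, {"x": 0, "y": 0, "z": 0, "wx": 0, "wy": 0, "wz": 0}]' --hand -1

```text
t: 46.15
eef_pos: [0.66, 0.0142, 0.0644]
tool_rot: [-0.002, 0.188, 0.982, -0.0]
contact_force: [0.6, 2.5, 1.6]
gripper_width: 0.086
```

```bash
python3 -c "
from nx import *
feel('c',2.737,3)"
```

```text
Mz [0.436 0.417 0.5  ] 0.451
c t 46.3 tcp [0.66   0.0141 0.0644] yaw 2.764 q7 0.57 tilt [-0.0041  0.0003]
  shift [-0.0107  0.0026 -0.043 ] wz 0.0086 F [0.9 3.6 5.1] M [ 0.767 -0.104  0.439] w 0.086
```

Call:
jog_arm --plan '[{"x": 0, "y": 0, "z": 0, "wx": 0, "wy": 0, "wz": 0.01}, {"x": 0, "y": 0, "z": 0, "wx": 0, "wy": 0, "wz": 0.01}, {"x": 0, "y": 0, "z": 0, "wx": 0, "wy": 0, "wz": 0.01}]'

```text
t: 46.55
eef_pos: [0.66, 0.0142, 0.0644]
tool_rot: [-0.002, 0.203, 0.979, -0.0]
contact_force: [1.2, 2.8, -0.2]
gripper_width: 0.089
```

```bash
python3 -c "
from nx import *
feel('c',2.737)"
```

```text
Mz [0.474 0.557 0.482 0.508] 0.505
c t 46.75 tcp [0.66   0.0142 0.0644] yaw 2.733 q7 0.54 tilt [-0.0042  0.0004]
  shift [-0.0107  0.0026 -0.043 ] wz -0.0013 F [ 1.5  3.8 -1.8] M [ 0.546 -0.257  0.487] w 0.084
```

Call:
jog_arm --plan '[{"x": 0, "y": 0, "z": 0, "wx": 0, "wy": 0, "wz": 0}, {"x": 0, "y": 0, "z": 0, "wx": 0, "wy": 0, "wz": 0}, {"x": 0, "y": 0, "z": 0, "wx": 0, "wy": 0, "wz": 0}, {"x": 0, "y": 0, "z": -0.15, "wx": 0, "wy": 0, "wz": 0}, {"x": 0, "y": 0, "z": -0.35, "wx": 0, "wy": 0, "wz": 0}, {"x": 0, "y": 0, "z": -0.35, "wx": 0, "wy": 0, "wz": 0}]' --hand -0.2

```text
t: 47.25
eef_pos: [0.6642, 0.0152, 0.1418]
tool_rot: [0.003, 0.203, 0.979, 0.001]
contact_force: [1.6, 0.1, 1.8]
gripper_width: 0.404
```

```bash
python3 - <<'E'
from nx import *
go('b',.132,1.425);level()
E
```

```text
b t 47.25 tcp [0.6642 0.0152 0.1418] yaw 2.732 q7 0.59 tilt [0.0055 0.0016]
  shift [ 0.3824 -0.3371  0.046 ] wz 0.416 F [1.6 0.1 1.8] M [ 0.102 -0.121 -0.032] w 0.404
  level wx,wy [0.0012 0.0014]
```

```bash
python3 - <<'E'
from nx import *
im=cams.read_camera('side')
for t in ['pliers','dish','wax','spool']:
    x=finder.place_of('side',t)[:1]
    if x: print(t,atz('side',x[0]['location'],0.).round(3))
print(monitor.get_obs()['t']); print(bot.hand_in())
E
```

```text
pliers [ 0.475 -0.266  0.   ]
dish [0.663 0.304 0.   ]
wax [0.448 0.274 0.   ]
spool [ 0.69  -0.136  0.   ]
47.5
the job is handed in; nothing more can be done
None
```

I tightened all four wing screws crosswise in two rounds and handed the job in at 47.5 s. No verdict came back, so the final presses and the cover's level are my estimates.

- **First round:** I turned a, c, b and d in that order, each by about 0.71–0.75 rad. None was tight afterwards.
- **Second round:** I turned them in the same order, in small steps, until the torque rose. All four rose at a similar point, between about 1.26 and 1.39 rad in total, which suggests the cover went down level.

| Screw | Last held torque (N m) | My estimate of press (N) |
|---|---|---|
| a (rechecked) | 0.40 | 33 |
| b (not rechecked) | 0.49 | 43 |
| c (rechecked) | 0.45–0.50 | 40–45 |
| d (not rechecked) | 0.44 | 37 |

**What disagreed or failed:**
- **Torque readings:** free turning against the springs already felt like 0.14–0.24 N m, above the stated 0.15 limit, so the readings seem to sit high. By face value b and c are at or above the 0.45 "too tight" mark and all four are above the 0.25–0.35 snug band. I judged the press from how far each screw turned past its seat instead.
- **Slip on c:** when I rechecked c, the jaws slid off the top of the wing. I gripped it again lower, and it was still snug.
- **Screw b:** it may have lost some press while d was tightened after it.
- **Bystanders:** the side camera placed the pliers, dish and wax within about 20 mm of their first positions (the pliers 18 mm off). It reported the spool about 13 cm away from its first position. The arm never went near it, so I take that as a false detection, possibly the thread-coloured cover centre or another spool, but I didn't confirm it.
- **Level:** I had no viewings left for a final look at the cover.

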